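# Unlatch the seed cassette and stack three cassettes on the carrier

## Task

The moisture readings are done: stack the three seed cassettes on the aluminium carrier, the largest at the bottom, then the middle one, then the smallest. The largest still stands latched in the reader: pinch its two sprung side tabs together, draw it straight up, lay it down flat on the table and take it again by its sides, so that you can lower it level between the carrier's four corner angles instead of letting it topple in. Set each cassette down gently, flat, in line with the one below and centred on it so that nothing overhangs, and leave the other things on the table where they are.

Things in the scene. Friction and masses are not known exactly. Their poses are not given: they have to be found in the camera images.
- large_center (a point): centre of the largest cassette, a pale grey box 100 mm long (its z), 58 mm wide (y), 34 mm thick (x), brown windows in both broad faces (either may lie up); about 0.2 kg. It starts on end in the reader, z up, foot 50 mm below this point, held by two dark ribbed sprung tabs in channels on its narrow sides (+y, -y)
- tab_left (a joint): the largest cassette's tab on the +y side: inward travel in m, 0 at rest, 0.006 flush with the side. Thumb pad 13 mm wide, 22 mm long, centred 24 mm above the cassette's centre (towards z), 6 mm proud of the side at rest: 70 mm over both pads. Slides straight in (2 N to start, 6 N flush) and springs back
- tab_right (a joint): the same on the -y side. Low down (14 to 19 mm from the cassette's centre towards -z) each tab has a barb, 6.5 mm proud at rest, that hooks under a catch in the reader; pressed in by 5 mm or more it clears the catch. Pads pressed flush with the narrow sides are right
- reader: bench reader fixed to the table: grey housing with a well at its back and a low sloping panel in front (its -x). Origin on the table under the well's centre, z up; it spans x -89 to 27 mm, y -47 to 47 mm; top 58 mm, well floor 12 mm, cassette top 112 mm. The cassette's width lies along the reader's y. Lifted 50 mm it is clear
- carrier_bed (a point): centre of the upper face of the carrier, an aluminium plate 132 mm (x) by 96 mm (y) fixed to the table, this face 6 mm above the table. Four corner angles of sheet rise 21 mm above it, their lips bent outward, with room for 110 x 68 mm between them. On the long sides they cover only what is more than 43 mm from the middle: fingers, tabs and barbs have free room between
- medium_center (a point): centre of the middle-sized cassette, a pale grey flat box with a brown window on top, 80 mm long (x), 42 mm wide (y), 30 mm high (z); it lies flat on the table; about 0.11 kg
- small_center (a point): centre of the smallest cassette, alike but 62 mm long (x), 28 mm wide (y), 24 mm high (z); it lies flat on the table; about 0.06 kg
- microscope: white binocular microscope, fixed, between reader and carrier; origin on the table under its middle; its foot spans x -149 to 162 mm and y -97 to 98 mm up to 90 mm, its stage reaches y +106 mm at 200 mm, its eyepieces x -162 mm at 390 to 460 mm height: keep the wrist clear of them
- slide_pack: white cardboard pack of glass slides, 30 x 78 x 28 mm; origin under its centre, x its short way, y its long way; bystander, lies among the cassettes
- seed_jar: round jar with a green lid, 54 mm across, 70 mm high; origin under its centre; bystander
- beaker: small glass beaker, 55 mm across, 69 mm high; origin under its centre; bystander
- dropper: amber dropper bottle, 36 mm across, 106 mm high; origin under its centre; bystander
- petri: petri dish with lid, 72 mm across, 14 mm high, beyond the carrier; origin under its centre; bystander
- timer: white kitchen timer lying flat, 64 x 64 x 21 mm, behind the reader; origin under its centre; bystander
- loupe: folding loupe lying flat, 43 x 94 x 18 mm, at the left; origin under its centre; bystander
Not all that is in view belongs to the job. Leave any green or purple look-alike of the part that bears small_center alone.

How it is judged:
By the outcome, as a careful person would: the job done as asked, in the order asked, and still so for the second after the job is handed in, with the robot touching nothing.
It also fails if it takes over 72 s, if anything falls off the work surface, if the arm or the gripper's body presses on something with over 40 N, if the wrist force passes 120 N, or if a joint passes its speed limit or range.

## Robot

A 7-joint arm with a two-finger parallel gripper is mounted at the origin on a cart in front of the work surface, level with it; the furniture and walls round the work are solid. World frame = base frame: x ahead of the robot, y to its left, z up, the work surface at z = 0. Lengths are in m, angles in rad, forces in N, time in s.
With the tool pointing down it reaches from about 0.425 to 1.025 m from the base axis. Payload 9.4 kg.
Tool frame: the origin (TCP) lies at the very end of the fingers, on their centre line; the grasp point (between the pads) lies 19 mm behind it (r.grip_point_offset is the distance from the TCP to the grasp point, in m); y points along the fingers, x is the direction in which the jaws open and shut, and the axes are right-handed (so a half turn about y gives the same grasp; the last joint's range is limited). The gripper opens to 93 mm and grips with 3 to 60 N. Pads are 15 mm wide; open, the fingers measure 128 mm over their backs; the gripper's body (75 mm by 188 mm) begins 65 mm behind the grasp point.
Start: joints at [1.032, 0.599, -0.003, 1.599, 0.002, 0.943, -0.08], TCP at [0.323, -0.649, 0.219] pointing down, gripper open.
Joint ranges: [-2.57, 2.57], [-0.35, 1.97], [-1.29, 1.29], [0.11, 2.56], [-1.05, 4.19], [0.11, 1.86], [-2.63, 2.63]. Speed limits (rad/s): [2.22, 2.22, 3.01, 3.01, 3.14, 3.14, 3.14].

## Interface

Orientations are given as a unit quaternion [w, x, y, z].
In Python, from cell import r gives the robot as it stands.
- The arm moves only by the tool carry_out, never from a script. Its argument "commands" is a list of rows, each a list of 3 entries, a list of its own where there are three numbers: the shift along the world's x, y, z in cm, then the turn about the world's z in degrees, then the closure, from -1 (fully open) to 1 (shut), so that 0 is half open. A call has 1 to 12 rows; each row shifts and turns the pose as measured when the row begins; what a row does not reach is not made up. A row lasts 1/12 s, in which the tool goes at most 41.7 mm and 7.16 degrees, less where a joint would pass 70% of its speed; a pose out of reach is approached as far as the arm can. A call with a gripper value outside its range is refused whole. The fingers move at their own pace and stop on an object; the grip force is fixed at half the most. Time passes only in rows, so rows that do not move let the fingers close. It gives the time, the measured TCP pose, the force and the opening at its end, in the units of the state.
- r.get_obs(): the state, without advancing time (a new reading comes with each control period).
- r.capture(name): name is "scene" or "side" or "wrist"; returns a dict with "color" (384x512x3 uint8, red, green, blue), "depth" (384x512 float32, m along the optical axis (not along the pixel's ray), 0 where there is no reading), "intrinsics" (3x3 intrinsics, pixels), "rvec" (rotation vector, rad) and "tvec" (3), from world to camera coordinates, as OpenCV has them; the wrist camera has in their place "mount" (4x4, takes a point from camera to tool coordinates, whose origin is the TCP and whose axes are the tool frame's). Camera axes: x right, y down, z forward; pixel columns grow to the right and rows downward; lengths in m; the calibration is good to about 2 mm. A picture is of the moment at which its call begins: read the wrist's pose just before it.
- r.close_job(): hands the job in, once; it reports no verdict.
The state is a dict: "t": time; "qpos": joint angles; "dq": joint speeds; "effort": joint torques, N m; "tool_pos": TCP position; "tcp_rot": TCP orientation; "ft_force": force on the tool from outside, world axes, zero at the start; "torque": the same for the moment, N m; "finger_gap": finger opening in m.
Only numpy, scipy, OpenCV 4.12 (cv2) and the standard library are available. Lean on these libraries where they do the work, as an engineer would, in place of code of your own. Each camera call takes 0.05 s, during which the arm holds its last target.

## Working session

There is one attempt and no reset: what is moved stays moved. The work goes in short steps, Python scripts to look and compute and a tool call to move; the robot and the scene stay as the last step left them, time stands still between calls to the robot, and variables do not carry over. Pictures are saved under pics/ and viewed, and the job is handed in when it is done.

Besides the shell and the picture viewer there is one more tool, called in YAML: its name, and indented under it one key for each argument. carry_out: Moves the arm, as the interface text tells. Its arguments: {"type":"object","properties":{"commands":{"type":"array"}},"required":["commands"]}

```bash
ls; mkdir -p pics
cat > h.py <<'E'
import numpy as np, cv2
from cell import r
from scipy.spatial.transform import Rotation as R
def cap(n):
    o=r.get_obs(); c=r.capture(n); K=np.array(c['intrinsics'])
    if 'mount' in c:
        q=o['tcp_rot']; T=np.eye(4); T[:3,:3]=R.from_quat([q[1],q[2],q[3],q[0]]).as_matrix(); T[:3,3]=o['tool_pos']
        M=T@np.array(c['mount'])
    else:
        M=np.eye(4); Rm=cv2.Rodrigues(np.array(c['rvec'],float))[0]; M[:3,:3]=Rm.T; M[:3,3]=-Rm.T@np.array(c['tvec']).ravel()
    d=c['depth']; v,u=np.mgrid[:d.shape[0],:d.shape[1]]
    P=np.stack([(u-K[0,2])/K[0,0]*d,(v-K[1,2])/K[1,1]*d,d],-1)@M[:3,:3].T+M[:3,3]
    P[d==0]=np.nan
    return c['color'],P,K,M
def save(n,f,img): cv2.imwrite('pics/'+f,cv2.cvtColor(img,cv2.COLOR_RGB2BGR))
E
python3 - <<'E'
from h import *
for n in ['scene','side','wrist']:
    c,P,K,M=cap(n); save(n,n+'0.png',c); np.savez(n+'0.npz',c=c,P=P,K=K,M=M); print(n,M[:3,3].round(3),M[:3,2].round(2))
o=r.get_obs();print(o)
E
```

```text
pics
scene [-0.254  0.434  1.102] [ 0.61 -0.31 -0.73]
side [0.058 0.391 1.131] [ 0.44 -0.33 -0.84]
wrist [ 0.388 -0.616  0.384] [-0.23 -0.12 -0.97]
{'t': 0.15, 'qpos': array([ 1.03230206,  0.59998094, -0.0025304 ,  1.59992831,  0.00177169,
        0.94290372, -0.07981116]), 'dq': array([-0.00074647, -0.00216653, -0.00059424, -0.00187782,  0.00173125,
        0.00074639,  0.00115581]), 'effort': array([ 2.34940926e-03, -7.65584993e+01,  1.49891049e+00, -2.52564919e+01,
       -5.23089850e-02,  1.48277264e-02,  1.60050845e-04]), 'tool_pos': array([ 0.32285765, -0.64873816,  0.21793629]), 'tcp_rot': array([ 0.60135543, -0.60096414,  0.3726829 , -0.3719156 ]), 'ft_force': array([-0.07696835,  0.57639869,  0.23514668]), 'torque': array([ 0.03437597,  0.03307487, -0.04457311]), 'finger_gap': 0.09313194099946236}
```

View pics/scene0.png

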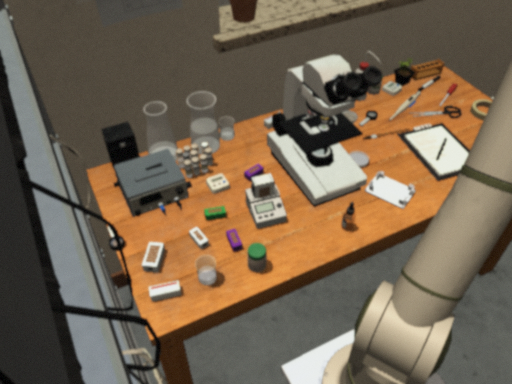

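View pics/side0.png

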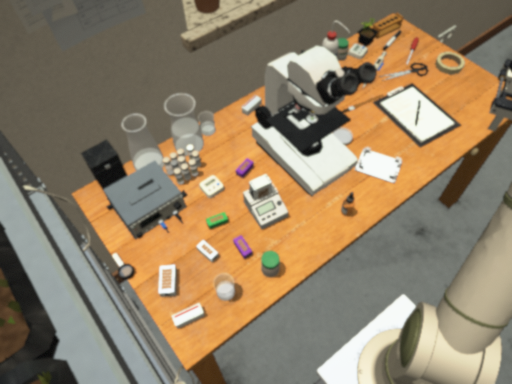

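View pics/wrist0.png

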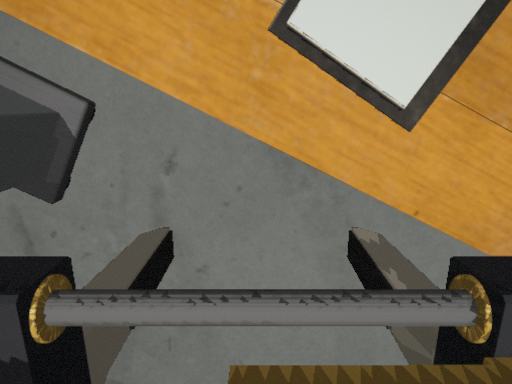

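Run:
```python
import numpy as np,cv2
d=np.load('side0.npz');c=d['c'][...,::-1]
a=cv2.resize(c[140:340,130:300],None,fx=4.0,fy=3.0*4/3,interpolation=cv2.INTER_CUBIC)
cv2.imwrite('pics/crop1.png',cv2.resize(c[150:335,140:300],(640,740)) [:600])
cv2.imwrite('pics/crop2.png',cv2.resize(c[130:200,240:420],(760,296),interpolation=cv2.INTER_CUBIC))
P=d['P']
for n,(u,v) in dict(med=(167,280),small=(207,250),green=(218,219),pur1=(243,246),pur2=(245,168),slide=(187,315),cass=(261,185),carrier=(380,165),jarlid=(271,259),beaker=(224,288),timer=(211,185),clip=(415,115),dropper=(349,200),mic=(310,165)).items(): print(n,P[v,u].round(3))
```

```text
med [0.569 0.329 0.031]
small [0.579 0.191 0.023]
green [0.641 0.109 0.027]
pur1 [0.525 0.103 0.024]
pur2 [ 0.745 -0.07   0.02 ]
slide [0.454 0.338 0.03 ]
cass [ 0.61  -0.031  0.113]
carrier [ 0.488 -0.428  0.006]
jarlid [0.426 0.08  0.073]
beaker [0.457 0.218 0.021]
timer [0.757 0.054 0.023]
clip [ 0.563 -0.685  0.008]
dropper [ 0.429 -0.214  0.076]
mic [ 0.594 -0.209  0.078]
```

View pics/crop1.png

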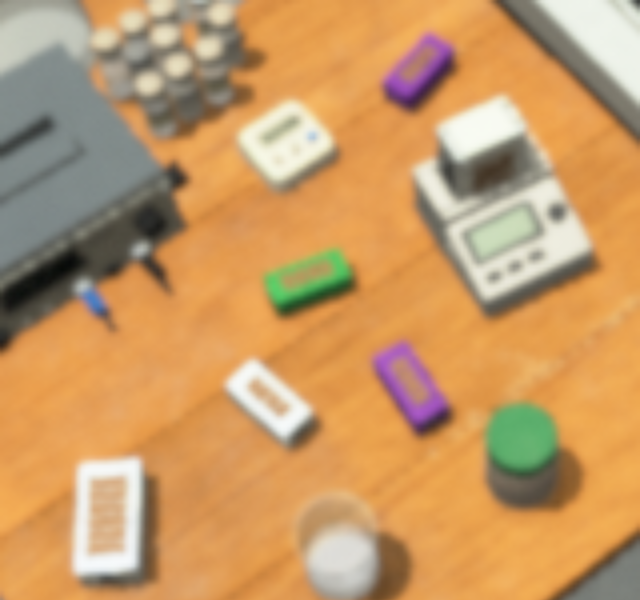

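View pics/crop2.png

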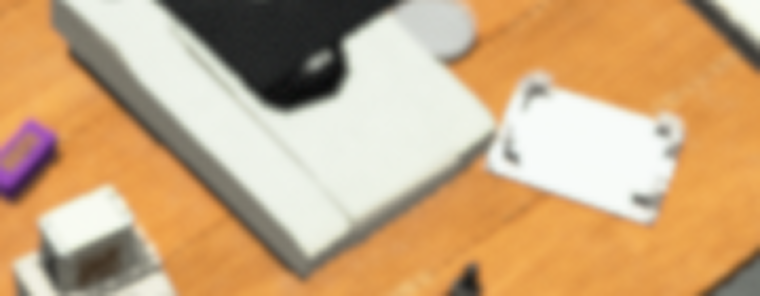

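```bash
cat >> h.py <<'E'
def rect(P,c,center,rad,zlo,zhi,cond=None):
    m=(np.hypot(P[...,0]-center[0],P[...,1]-center[1])<rad)&(P[...,2]>zlo)&(P[...,2]<zhi)
    if cond is not None: m&=cond(c.astype(int))
    p=P[m]; 
    if len(p)<8: return None
    (x,y),(w,h),a=cv2.minAreaRect((p[:,:2]*1000).astype(np.float32))
    if w<h: w,h,a=h,w,a+90
    a=(a+90)%180-90
    return len(p),(round(x,1),round(y,1)),(round(w,1),round(h,1)),round(a,1),round(float(np.median(p[:,2]))*1000,1)
E
python3 - <<'E'
from h import *
for n in ['scene','side']:
    d=np.load(n+'0.npz');P=d['P'];c=d['c']
    print(n)
    for k,ce,rad,zl,zh in [('med',(.569,.329),.055,.024,.04),('small',(.579,.191),.045,.018,.034),('slide',(.454,.338),.05,.022,.036),('cass',(.61,-.031),.05,.105,.12),('reader',(.58,-.02),.1,.05,.065),('green',(.641,.109),.045,.018,.034),('pur1',(.525,.103),.045,.018,.034),('jar',(.426,.08),.045,.06,.08),('beaker',(.457,.218),.05,.06,.08),('timer',(.757,.054),.06,.015,.03)]:
        print(k,rect(P,c,ce,rad,zl,zh))
    print('carrier',rect(P,c,(.488,-.428),.1,-.003,.012,lambda c:(c.min(-1)>190)))
E
```

```text
scene
med (374, (571.2, 330.5), (83.5, 43.5), -32.7, 28.4)
small (174, (579.2, 193.6), (64.0, 29.3), 8.8, 22.1)
slide (315, (454.9, 338.8), (78.1, 33.1), 76.7, 26.8)
cass (188, (620.6, -32.9), (58.1, 40.1), 78.5, 110.1)
reader (251, (609.2, -30.1), (97.0, 70.3), 74.4, 55.7)
green (163, (645.4, 114.6), (63.8, 33.9), 74.6, 22.0)
pur1 (174, (527.1, 106.7), (67.5, 28.6), -3.7, 22.7)
jar (249, (428.1, 84.2), (51.5, 45.5), -27.2, 68.8)
beaker (92, (452.8, 222.2), (53.9, 53.1), 16.6, 65.1)
timer (162, (757.6, 55.5), (62.1, 56.6), -5.2, 17.3)
carrier (699, (492.8, -422.1), (129.8, 99.5), 30.2, 4.1)
side
med (437, (572.6, 328.1), (82.5, 42.4), -31.3, 29.8)
small (204, (580.0, 190.0), (63.7, 28.3), 9.4, 23.7)
slide (357, (456.2, 335.9), (77.9, 31.5), 78.4, 27.9)
cass (218, (621.4, -36.0), (58.8, 37.2), 82.0, 111.2)
reader (263, (611.3, -32.4), (99.8, 66.0), 70.0, 56.9)
green (186, (645.8, 111.7), (63.1, 30.0), 76.5, 23.6)
pur1 (203, (526.9, 103.7), (64.9, 27.3), -6.2, 23.5)
jar (265, (429.2, 81.1), (48.6, 47.8), -0.5, 69.6)
beaker (92, (454.2, 219.1), (53.8, 52.5), -36.4, 66.1)
timer (245, (759.9, 51.4), (62.5, 58.6), -0.8, 17.7)
carrier (825, (493.2, -424.8), (131.8, 105.3), 30.9, 5.4)
```

Run:
```python
from h import *
Ps=[]
for n in ['scene','side']:
    d=np.load(n+'0.npz');Ps.append(d['P'].reshape(-1,3))
P=np.vstack(Ps);P=P[~np.isnan(P[:,0])]
P=P[(P[:,0]>.3)&(P[:,0]<1.0)&(abs(P[:,1])<.85)]
# top-down height map
H=np.full((70,128),0.);
for x,y,z in P:
    i=int((x-.3)/.01);j=int((.64-y)/.01)
    if 0<=i<70 and 0<=j<128: H[69-i,j]=max(H[69-i,j],z)
img=cv2.applyColorMap((np.clip(H/.45,0,1)**.5*255).astype(np.uint8),cv2.COLORMAP_JET)
img=cv2.resize(img,None,fx=6,fy=6,interpolation=cv2.INTER_NEAREST)
for k in range(-6,7): cv2.putText(img,f'{k/10}',(int((.64-k/10)*600),10),0,.35,(255,255,255))
for k in range(3,10): cv2.putText(img,f'{k/10}',(0,int((1.0-k/10)*600)),0,.35,(255,255,255))
cv2.imwrite('pics/h.png',img)
for lo,hi in [(.06,.1),(.18,.23),(.38,.47)]:
    q=P[(P[:,2]>lo)&(P[:,2]<hi)&(P[:,1]<-.1)&(P[:,1]>-.55)&(P[:,0]>.45)]
    if len(q): print(lo,cv2.minAreaRect((q[:,:2]*1000).astype(np.float32)),q.min(0),q.max(0))
o=r.get_obs();q=o['tcp_rot'];print(R.from_quat([q[1],q[2],q[3],q[0]]).as_matrix().round(3))
# table edge
t=P[abs(P[:,2])<.008]
for y in np.arange(-.5,.5,.1):
    s=t[abs(t[:,1]-y)<.02]; print(round(y,1),s[:,0].min().round(3),s[:,0].max().round(3))
```

```text
0.06 ((752.6519775390625, -234.80343627929688), (481.5923156738281, 213.0115966796875), 7.189094066619873) [ 0.51865255 -0.35343478  0.06000144] [ 0.97836776 -0.10012086  0.09995171]
0.18 ((702.3695678710938, -247.33358764648438), (201.07887268066406, 245.51889038085938), 89.65055084228516) [ 0.5792447  -0.34730685  0.18002059] [ 0.82531432 -0.14661626  0.22999775]
0.38 ((612.5349731445312, -252.73358154296875), (215.32119750976562, 119.14716339111328), 0.188744455575943) [ 0.50475355 -0.31259921  0.38009506] [ 0.72004592 -0.19334751  0.46342885]
[[ 0.446 -0.001  0.895]
 [-0.895  0.001  0.446]
 [-0.001 -1.    -0.   ]]
-0.5 0.35 0.856
-0.4 0.347 0.759
-0.3 0.346 0.999
-0.2 0.346 0.999
-0.1 0.347 1.0
-0.0 0.347 0.919
0.1 0.347 1.0
0.2 0.347 0.999
0.3 0.347 0.756
0.4 0.347 0.999
```

View pics/h.png

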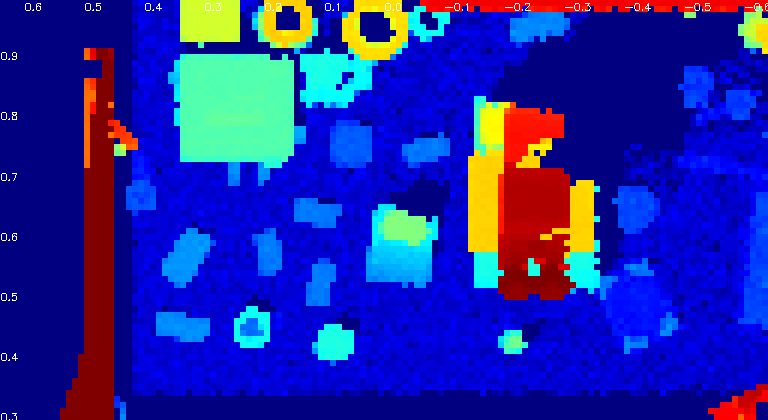

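carry_out:
  commands:
    - [[0.8,3.5,0.4],0,-1]
    - [[0.8,3.5,0.4],0,-1]
    - [[0.8,3.5,0.4],-3,-1]
    - [[0.8,3.5,0.4],-3,-1]
    - [[0.8,3.5,0.4],-3,-1]
    - [[0.8,3.5,0.4],-3,-1]
    - [[0.8,3.5,0.4],-3,-1]
    - [[0.8,3.5,0.4],-3,-1]
    - [[0.8,3.5,0.4],-3,-1]
    - [[0.8,3.5,0.4],-3,-1]

```text
t: 0.98
tool_pos: [0.3968, -0.2906, 0.2542]
tcp_rot: [-0.503, 0.503, -0.499, 0.495]
ft_force: [1.0, 1.0, 0.0]
finger_gap: 0.093
```

carry_out:
  commands:
    - [[0.2,3.8,0],0,-1]
    - [[0.2,3.8,0],0,-1]
    - [[0.2,3.8,0],-2,-1]
    - [[0.5,3.5,0],-2,-1]
    - [[2.5,2.5,0],-2,-1]
    - [[2.8,2.5,0],-2,-1]
    - [[3.0,2.0,0],-1,-1]
    - [[3.0,1.5,0],0,-1]
    - [[3.0,1.0,0],0,-1]
    - [[2.0,0.5,0],0,-1]
    - [[0,0,0],0,-1]

```text
t: 1.9
tool_pos: [0.575, -0.0178, 0.2557]
tcp_rot: [0.464, -0.461, 0.537, -0.533]
ft_force: [-0.8, -0.8, 0.5]
finger_gap: 0.0928
```

Run:
```python
from h import *
o=r.get_obs();print(o['tool_pos'],o['qpos'].round(2),o['dq'].round(3))
c,P,K,M=cap('wrist'); save('',  'w1.png',c); np.savez('w1.npz',c=c,P=P,K=K,M=M)
print(rect(P,c,(.62,-.035),.06,.105,.12)); print(rect(P,c,(.6,-.03),.12,.05,.065))
```

```text
[ 0.57497056 -0.01776612  0.25573184] [-0.05  0.38 -0.02  1.91 -0.    0.86 -1.78] [-0.012 -0.007  0.     0.035  0.     0.005 -0.002]
(2437, (623.4, -36.7), (57.9, 34.5), 81.5, 111.5)
(1759, (622.9, -36.6), (94.3, 54.7), 80.9, 57.4)
```

View pics/w1.png

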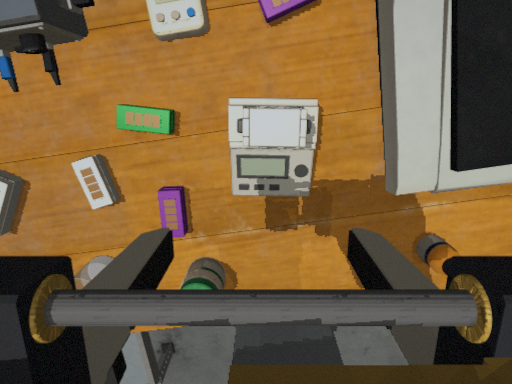

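carry_out:
  commands:
    - [[2.4,-1.0,0],-0.6,-1]
    - [[2.4,-0.9,0],0,-1]
    - [[0,0,-3],0,-1]
    - [[0,0,-3],0,-1]
    - [[0,0,-3],0,-1]
    - [[0,0,-3],0,-1]
    - [[0,0,-2],0,-1]
    - [[0,0,-1],0,-1]
    - [[0,0,0],0,-1]

```text
t: 2.7
tool_pos: [0.6142, -0.0441, 0.1017]
tcp_rot: [0.458, -0.458, 0.541, -0.536]
ft_force: [-0.5, -0.1, -0.3]
finger_gap: 0.0933
```

Run:
```python
from h import *
o=r.get_obs();print(o['tool_pos']);q=o['tcp_rot'];print(R.from_quat([q[1],q[2],q[3],q[0]]).as_matrix().round(3)[:,0])
c,P,K,M=cap('wrist'); save('',  'w2.png',c)
print(rect(P,c,(.62,-.035),.045,.105,.12))
```

```text
[ 0.61417077 -0.04406886  0.10166145]
[-0.161 -0.987 -0.004]
(8150, (625.5, -28.5), (74.7, 34.7), 80.7, 111.5)
```

View pics/w2.png

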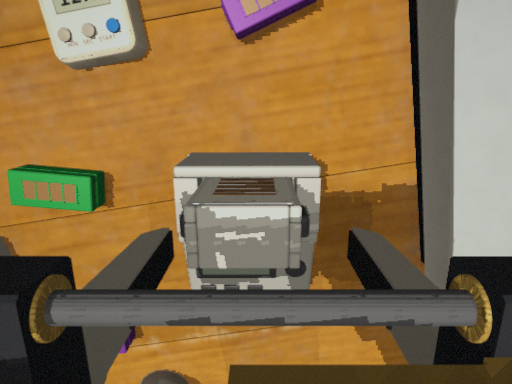

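carry_out:
  commands:
    - [[0.9,0.74,0],0.5,-1]
    - [[0,0,0],0,-1]
    - [[0,0,0],0,-1]

```text
t: 3.0
tool_pos: [0.6257, -0.0367, 0.1063]
tcp_rot: [0.461, -0.459, 0.538, -0.536]
ft_force: [-0.3, -0.3, 0.5]
finger_gap: 0.0929
```

carry_out:
  commands:
    - [[-0.1,0,-1.2],0,-1]
    - [[-0.1,0,-1.2],0,-1]
    - [[0,0,-0.5],0,-1]
    - [[0,0,0],0,-1]
    - [[0,0,0],0,-1]

```text
t: 3.42
tool_pos: [0.6251, -0.0361, 0.0771]
tcp_rot: [0.463, -0.458, 0.537, -0.536]
ft_force: [0.5, -0.2, 0.3]
finger_gap: 0.093
```

Run:
```python
from h import *
o=r.get_obs();print(o['tool_pos'],o['dq'].round(3));q=o['tcp_rot'];print(R.from_quat([q[1],q[2],q[3],q[0]]).as_matrix().round(3)[:,0])
c,P,K,M=cap('wrist'); save('',  'w3.png',c)
m=lambda c:c.min(-1)>120
print(rect(P,c,(.623,-.037),.034,.109,.12))
```

```text
[ 0.62509898 -0.03607785  0.07708619] [ 0.     0.016 -0.     0.009 -0.    -0.01   0.   ]
[-0.152 -0.988 -0.005]
(6267, (629.8, -37.7), (58.3, 22.4), 81.0, 111.5)
```

View pics/w3.png

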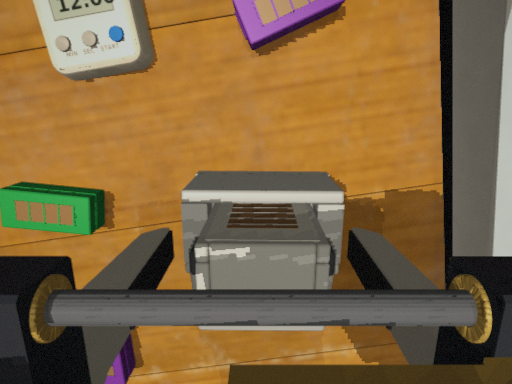

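carry_out:
  commands:
    - [[-0.2,-0.05,-0.4],0,-1]
    - [[0,0,0],0,-1]
    - [[0,0,0],0,0.3]
    - [[0,0,0],0,1]
    - [[0,0,0],0,1]
    - [[0,0,0],0,1]
    - [[0,0,0],0,1]
    - [[0,0,0],0,1]
    - [[0,0,0],0,1]

```text
t: 4.22
tool_pos: [0.623, -0.0369, 0.0734]
tcp_rot: [0.463, -0.458, 0.537, -0.537]
ft_force: [-0.2, -0.1, -0.7]
finger_gap: 0.058
```

carry_out:
  commands:
    - [[0,0,0.8],0,1]
    - [[0,0,1.2],0,1]
    - [[0,0,1.5],0,1]
    - [[0,0,1.5],0,1]
    - [[0,0,1.5],0,1]
    - [[0,0,1.5],0,1]
    - [[0,0,1],0,1]
    - [[0,0,0],0,1]

```text
t: 4.88
tool_pos: [0.6231, -0.0372, 0.1728]
tcp_rot: [-0.463, 0.457, -0.536, 0.537]
ft_force: [0.0, -1.0, -1.5]
finger_gap: 0.0578
```

Run:
```python
from h import *
o=r.get_obs();print(o['tool_pos'],o['ft_force'],o['finger_gap'])
c,P,K,M=cap('side'); save('','s4.png',cv2.resize(c[120:240,180:340],(800,600),interpolation=cv2.INTER_CUBIC))
c,P,K,M=cap('wrist'); save('','w4.png',c)
```

```text
[ 0.6231423  -0.03716891  0.17276297] [ 0.03963157 -0.96552955 -1.46070504] 0.05782250685872522
```

View pics/s4.png

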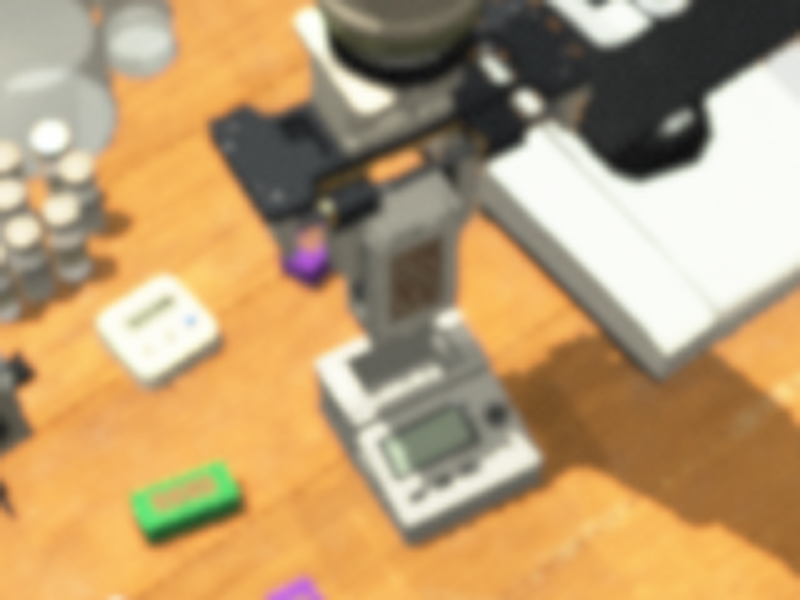

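View pics/w4.png

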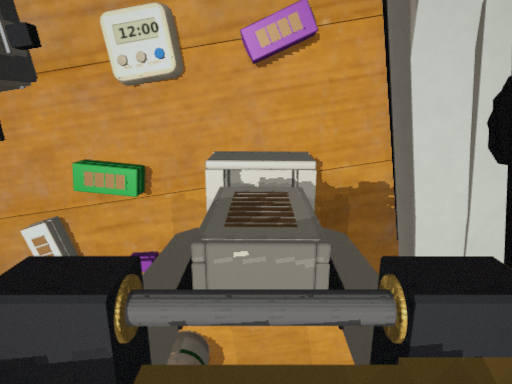

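carry_out:
  commands:
    - [[-1.0,0.3,0],4,1]
    - [[-1.5,0.3,0],6,1]
    - [[-1.5,0.3,0],7,1]
    - [[-1.5,0.3,0],7,1]
    - [[-1.5,0.3,0],7,1]
    - [[-1.5,0.3,0],7,1]
    - [[-1.5,0.3,0],7,1]
    - [[-1.5,0.3,0],7,1]
    - [[-1.5,0.3,0],7,1]
    - [[-1.5,0.3,0],7,1]
    - [[-1.5,0.2,0],7,1]
    - [[-0.6,0,0],7,1]

```text
t: 5.98
tool_pos: [0.4431, -0.0036, 0.1602]
tcp_rot: [-0.698, 0.701, -0.11, 0.098]
ft_force: [-0.7, -0.1, -1.6]
finger_gap: 0.0579
```

```bash
cat >> h.py <<'E'
def st():
    o=r.get_obs();q=o['tcp_rot'];j=R.from_quat([q[1],q[2],q[3],q[0]]).as_matrix()[:,0]
    print('t',round(o['t'],2),'pos',(np.array(o['tool_pos'])*1000).round(1),'jaw',round(float(np.degrees(np.arctan2(j[1],j[0]))),1),'F',np.array(o['ft_force']).round(1),'gap',round(o['finger_gap']*1000,1),'q7',o['qpos'][6].round(2))
E
python3 -c "
from h import *
st()"
```

```text
t 5.98 pos [443.1  -3.6 160.2] jaw -16.8 F [-0.7 -0.1 -1.6] gap 57.9 q7 -0.75
```

carry_out:
  commands:
    - [[0.3,0,-1],6,1]
    - [[0.3,0,-1.5],6,1]
    - [[0.2,0,-2],4,1]
    - [[0,0,-2],0,1]
    - [[0,0,-1.5],0,1]
    - [[0,0,-0.5],0,1]
    - [[0,0,0],0,1]
    - [[0,0,0],0,1]

```text
t: 6.65
tool_pos: [0.4452, -0.0036, 0.0683]
tcp_rot: [-0.706, 0.708, -0.006, -0.012]
ft_force: [-0.8, -0.1, -1.7]
finger_gap: 0.0578
```

```bash
python3 -c "
from h import *
st()"
```

```text
t 6.65 pos [445.2  -3.6  68.3] jaw 0.5 F [-0.8 -0.1 -1.7] gap 57.8 q7 -0.68
```

carry_out:
  commands:
    - [[0.3,0,-0.4],0,1]
    - [[0,0,-0.3],0,1]
    - [[0,0,-0.2],0,1]
    - [[0,0,-0.1],0,1]

```text
t: 6.98
tool_pos: [0.4482, -0.0042, 0.0612]
tcp_rot: [-0.705, 0.709, -0.005, -0.011]
ft_force: [-2.4, 0.5, 10.8]
finger_gap: 0.0577
```

```bash
python3 -c "
from h import *
st()"
```

```text
t 6.98 pos [448.2  -4.2  61.2] jaw 0.5 F [-2.4  0.5 10.8] gap 57.7 q7 -0.7
```

carry_out:
  commands:
    - [[0,-0.5,0],0,1]
    - [[0,-0.5,0.05],0,1]
    - [[0,-0.5,0],0,1]
    - [[0,-0.5,0],0,1]

```text
t: 7.32
tool_pos: [0.4494, -0.0245, 0.0635]
tcp_rot: [-0.705, 0.709, -0.003, -0.01]
ft_force: [1.0, 0.5, -1.5]
finger_gap: 0.0581
```

```bash
python3 -c "
from h import *
st()
c,P,K,M=cap('wrist'); save('','w5.png',c)
c,P,K,M=cap('side'); save('','s5.png',cv2.resize(c[170:290,200:360],(800,600),interpolation=cv2.INTER_CUBIC))
"
```

```text
t 7.32 pos [449.4 -24.5  63.5] jaw 0.6 F [ 1.   0.5 -1.5] gap 58.1 q7 -0.66
```

View pics/w5.png

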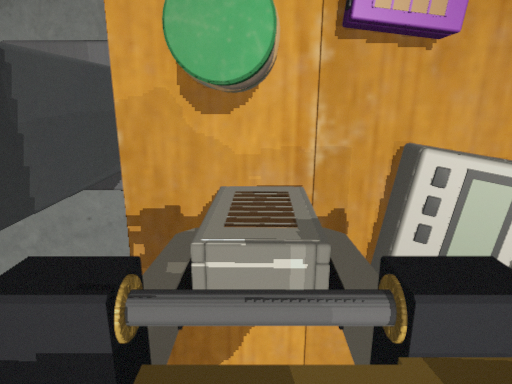

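View pics/s5.png

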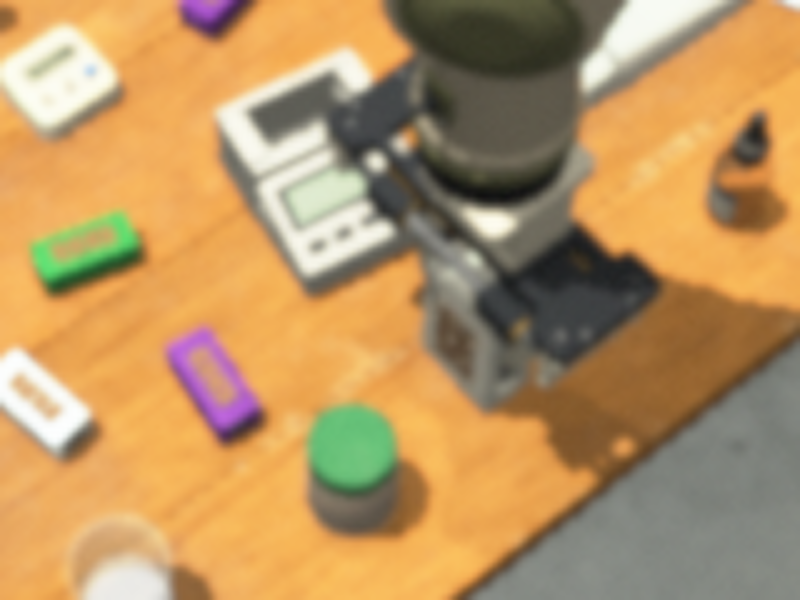

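```bash
cat >> h.py <<'E'
def tilt():
    c,P,K,M=cap('wrist')
    reg=P[190:250,235:290].reshape(-1,3); reg=reg[~np.isnan(reg[:,0])]
    top=P[255:283,225:305].reshape(-1,3)
    for nm,q in (('A',reg),('B',top)):
        q=q[~np.isnan(q[:,0])]
        s=q-q.mean(0); n=np.linalg.svd(s,full_matrices=False)[2][2]; n*=np.sign(n[2])
        print(nm,q.mean(0).round(3),'n',n.round(3))
    return c,P,K,M
E
python3 -c "
from h import *
st(); c,P,K,M=tilt()
print(P[180:290:10,262].round(3))"
```

```text
t 7.42 pos [449.2 -25.2  63.4] jaw 0.5 F [-0.2  0.  -1.5] gap 57.8 q7 -0.66
A [ 0.451 -0.008  0.07 ] n [-0.004  1.     0.008]
B [ 0.452 -0.019  0.102] n [ 0.01  -0.004  1.   ]
[[ 0.45  -0.005  0.   ]
 [ 0.45  -0.008  0.017]
 [ 0.45  -0.007  0.041]
 [ 0.451 -0.007  0.059]
 [ 0.451 -0.007  0.075]
 [ 0.451 -0.007  0.088]
 [ 0.451 -0.008  0.098]
 [ 0.451 -0.011  0.101]
 [ 0.451 -0.016  0.101]
 [ 0.451 -0.02   0.102]
 [ 0.451 -0.025  0.101]]
```

carry_out:
  commands:
    - [[0,1.0,0.1],0,1]
    - [[0,1.0,0],0,1]
    - [[0,0,0],0,1]
    - [[0,0,-0.2],0,1]
    - [[0,0,-0.2],0,1]
    - [[0,0,-0.1],0,1]

```text
t: 7.97
tool_pos: [0.4488, -0.0013, 0.0605]
tcp_rot: [-0.705, 0.709, -0.003, -0.01]
ft_force: [-5.8, -2.8, 41.1]
finger_gap: 0.0579
```

```bash
python3 -c "
from h import *
st()"
```

```text
t 7.97 pos [448.8  -1.3  60.5] jaw 0.6 F [-5.8 -2.8 41.1] gap 57.9 q7 -0.71
```

carry_out:
  commands:
    - [[0,0,0.02],0,-0.3]
    - [[0,0,0],0,-0.3]
    - [[0,0,0],0,-0.3]

```text
t: 8.22
tool_pos: [0.449, -0.0009, 0.0611]
tcp_rot: [-0.704, 0.71, -0.002, -0.011]
ft_force: [-0.3, -0.2, -1.8]
finger_gap: 0.0607
```

```bash
python3 -c "
from h import *
st()"
```

```text
t 8.22 pos [449.   -0.9  61.1] jaw 0.7 F [-0.3 -0.2 -1.8] gap 60.7 q7 -0.71
```

carry_out:
  commands:
    - [[0,-0.4,0],0,-0.3]
    - [[0,-0.5,0],0,-0.3]
    - [[0,-0.5,0],0,-0.3]
    - [[0,-0.5,0],0,-0.3]

```text
t: 8.55
tool_pos: [0.4496, -0.0198, 0.0608]
tcp_rot: [-0.705, 0.709, -0.001, -0.011]
ft_force: [-0.6, 1.3, 4.3]
finger_gap: 0.0602
```

```bash
python3 -c "
from h import *
st(); c,P,K,M=tilt(); save('','w6.png',c)"
```

```text
t 8.55 pos [449.6 -19.8  60.8] jaw 0.9 F [-0.6  1.3  4.3] gap 60.2 q7 -0.67
A [ 0.451 -0.001  0.072] n [-0.007  0.993  0.116]
B [ 0.453 -0.012  0.102] n [ 0.008 -0.122  0.993]
```

View pics/w6.png

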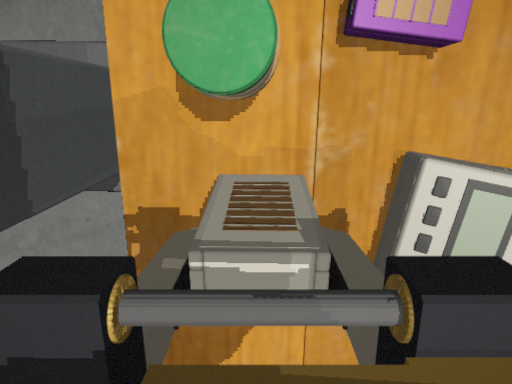

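carry_out:
  commands:
    - [[0,-0.5,0],0,-0.3]
    - [[0,-0.5,-0.05],0,-0.3]
    - [[0,-0.5,0],0,-0.3]
    - [[0,-0.5,-0.05],0,-0.3]

```text
t: 8.93
tool_pos: [0.4497, -0.0431, 0.0598]
tcp_rot: [-0.705, 0.709, -0.001, -0.011]
ft_force: [-0.3, 0.9, 0.2]
finger_gap: 0.0604
```

```bash
python3 -c "
from h import *
st(); c,P,K,M=tilt()"
```

```text
t 8.93 pos [449.7 -43.1  59.8] jaw 0.7 F [-0.3  0.9  0.2] gap 60.4 q7 -0.63
A [ 0.451 -0.023  0.075] n [-0.006  0.928  0.373]
B [ 0.453 -0.035  0.102] n [0.001 0.761 0.648]
```

carry_out:
  commands:
    - [[0,-0.55,-0.13],0,-0.3]
    - [[0,-0.55,-0.15],0,-0.3]
    - [[0,-0.5,-0.2],0,-0.3]
    - [[0,-0.5,-0.22],0,-0.3]
    - [[0,-0.5,-0.26],0,-0.3]
    - [[0,-0.48,-0.3],0,-0.3]

```text
t: 9.48
tool_pos: [0.4493, -0.0782, 0.0458]
tcp_rot: [-0.704, 0.71, -0.002, -0.01]
ft_force: [1.2, 1.4, -0.3]
finger_gap: 0.0607
```

```bash
python3 -c "
from h import *
st(); c,P,K,M=tilt()"
```

```text
t 9.48 pos [449.3 -78.2  45.8] jaw 0.6 F [ 1.2  1.4 -0.3] gap 60.7 q7 -0.59
A [ 0.451 -0.057  0.065] n [0.002 0.628 0.779]
B [ 0.452 -0.075  0.079] n [0.006 0.609 0.793]
```

carry_out:
  commands:
    - [[0,-0.44,-0.38],0,-0.3]
    - [[0,-0.42,-0.42],0,-0.3]
    - [[0,-0.38,-0.45],0,-0.3]
    - [[0,-0.36,-0.48],0,-0.3]
    - [[0,-0.3,-0.5],0,-0.3]
    - [[0,-0.25,-0.5],0,-0.3]

```text
t: 10.03
tool_pos: [0.4489, -0.1029, 0.0154]
tcp_rot: [-0.704, 0.71, -0.003, -0.01]
ft_force: [0.6, 0.1, -0.6]
finger_gap: 0.0604
```

```bash
python3 -c "
from h import *
st(); c,P,K,M=tilt()"
```

```text
t 10.03 pos [ 448.9 -102.9   15.4] jaw 0.6 F [ 0.6  0.1 -0.6] gap 60.4 q7 -0.6
A [ 0.451 -0.08   0.041] n [0.013 0.123 0.992]
B [ 0.452 -0.102  0.044] n [0.016 0.122 0.992]
```

carry_out:
  commands:
    - [[0,-0.1,-0.4],0,-0.3]
    - [[0,-0.05,-0.3],0,-0.3]
    - [[0,0,-0.2],0,-0.3]
    - [[0,0,0],0,-0.3]

```text
t: 10.42
tool_pos: [0.4485, -0.1052, 0.0044]
tcp_rot: [-0.704, 0.71, -0.004, -0.011]
ft_force: [-1.2, -0.8, 5.5]
finger_gap: 0.0607
```

```bash
python3 -c "
from h import *
st(); c,P,K,M=tilt();save('','w7.png',c)"
```

```text
t 10.42 pos [ 448.5 -105.2    4.4] jaw 0.6 F [-1.2 -0.8  5.5] gap 60.7 q7 -0.61
A [ 0.45  -0.08   0.034] n [-0.002 -0.003  1.   ]
B [ 0.452 -0.104  0.034] n [ 0.003 -0.012  1.   ]
```

View pics/w7.png

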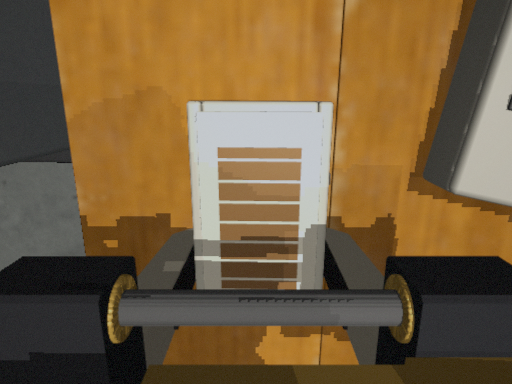

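carry_out:
  commands:
    - [[0,0,0],0,-0.5]
    - [[0,0,0.1],0,-1]
    - [[0,0,0],0,-1]
    - [[0,0.8,0],0,-1]
    - [[0,0.8,0],0,-1]
    - [[0,0.5,0],0,-1]
    - [[0,0,0],0,-1]

```text
t: 11.05
tool_pos: [0.4485, -0.0812, 0.0056]
tcp_rot: [-0.704, 0.71, -0.003, -0.011]
ft_force: [0.3, -0.4, -0.0]
finger_gap: 0.0927
```

```bash
python3 -c "
from h import *
st(); c,P,K,M=tilt();save('','w8.png',c)
m=(abs(P[...,2]-.034)<.006)&(abs(P[...,0]-.45)<.05)
q=P[m]; print(np.percentile(q[:,1],[1,99.5]).round(4),np.percentile(q[:,0],[.5,50,99.5]).round(4))
s=q[q[:,1]>-.07];print(np.percentile(s[:,0],[1,99]).round(4), cv2.minAreaRect((s[:,:2]*1000).astype(np.float32)))
"
```

```text
t 11.05 pos [448.5 -81.2   5.6] jaw 0.6 F [ 0.3 -0.4 -0. ] gap 92.7 q7 -0.65
A [ 0.45  -0.057  0.034] n [-0.002  0.006  1.   ]
B [ 0.452 -0.08   0.034] n [ 0.002 -0.005  1.   ]
[-0.1295 -0.0314] [0.4031 0.4491 0.4968]
[0.4207 0.4769] ((448.7240905761719, -50.55782699584961), (58.251827239990234, 38.93574905395508), 0.0680045336484909)
```

View pics/w8.png

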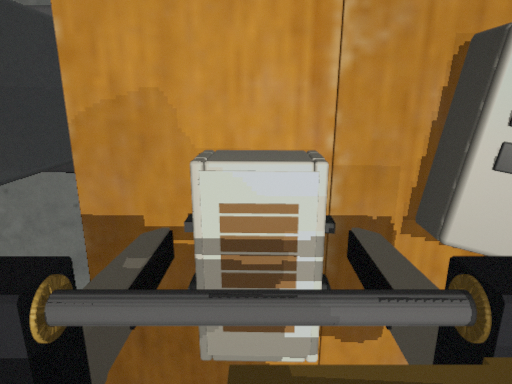

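carry_out:
  commands:
    - [[0,0,-0.15],0,0]
    - [[0,0,0],0,1]
    - [[0,0,0],0,1]
    - [[0,0,0],0,1]
    - [[0,0,0],0,1]
    - [[0,0,0],0,1]
    - [[0,0,0],0,1]

```text
t: 11.68
tool_pos: [0.4484, -0.0818, 0.0039]
tcp_rot: [-0.704, 0.71, -0.003, -0.011]
ft_force: [0.2, 1.0, 1.3]
finger_gap: 0.0584
```

```bash
python3 -c "
from h import *
st()"
```

```text
t 11.68 pos [448.4 -81.8   3.9] jaw 0.6 F [0.2 1.  1.3] gap 58.4 q7 -0.65
```

carry_out:
  commands:
    - [[0,0,0.8],0,1]
    - [[0,0,1.5],0,1]
    - [[0,0,2.5],0,1]
    - [[0,0,2.5],0,1]
    - [[0,0,2.5],0,1]
    - [[-0.5,-0.5,2.0],0,1]
    - [[-0.8,-1.5,1],-2,1]
    - [[-0.8,-2,0],-4,1]
    - [[-0.8,-2.5,0],-5,1]
    - [[-0.8,-2.5,0],-5,1]
    - [[-0.5,-2.5,0],-5,1]
    - [[0,-2.5,0],-5,1]

```text
t: 12.68
tool_pos: [0.4017, -0.2221, 0.1379]
tcp_rot: [-0.689, 0.69, -0.166, 0.15]
ft_force: [0.6, -0.4, -1.7]
finger_gap: 0.0582
```

```bash
python3 -c "
from h import *
st();c,P,K,M=tilt()"
```

```text
t 12.68 pos [ 401.7 -222.1  137.9] jaw -25.8 F [ 0.6 -0.4 -1.7] gap 58.2 q7 -0.45
A [ 0.414 -0.2    0.168] n [ 0.006 -0.002  1.   ]
B [ 0.405 -0.222  0.168] n [ 0.002 -0.018  1.   ]
```

carry_out:
  commands:
    - [[0,-2.5,0.5],-4,1]
    - [[0,-2.5,0],-4,1]
    - [[0.3,-2.5,0],-4,1]
    - [[0.6,-2.5,0],-4,1]
    - [[1,-2.5,0],-4,1]
    - [[1,-2,0],-4,1]
    - [[0.8,-1.5,0],-4,1]
    - [[0.5,-0.8,0],-3,1]
    - [[0,0,0],0,1]

```text
t: 13.48
tool_pos: [0.4394, -0.4062, 0.1413]
tcp_rot: [0.616, -0.613, 0.359, -0.34]
ft_force: [-0.5, -0.7, -2.5]
finger_gap: 0.0581
```

```bash
python3 -c "
from h import *
st();c,P,K,M=cap('wrist');save('','w9.png',c);np.savez('w9.npz',c=c,P=P)
c,P,K,M=cap('side');save('','s9.png',c[60:320,250:500]);np.savez('s9.npz',c=c,P=P)"
```

```text
t 13.48 pos [ 439.4 -406.2  141.3] jaw -59.3 F [-0.5 -0.7 -2.5] gap 58.1 q7 -0.59
```

View pics/w9.png

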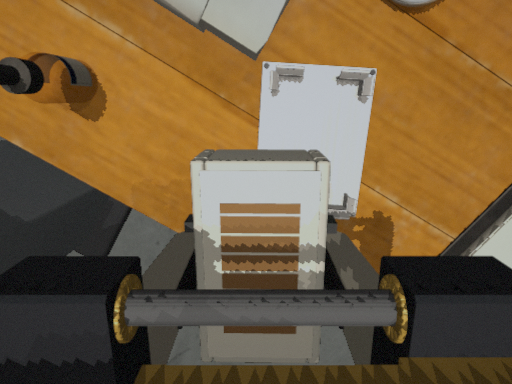

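View pics/s9.png

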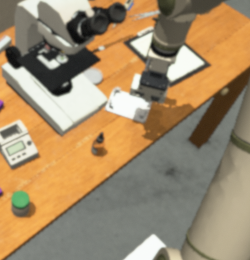

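Run:
```python
from h import *
d=np.load('w9.npz');P=d['P'];c=d['c'].astype(int)
m=(P[...,2]>-.004)&(P[...,2]<.04)&(c.min(-1)>110)&(np.hypot(P[...,0]-.493,P[...,1]+.424)<.1)
q=P[m];print(len(q)); print(np.percentile(q[:,2],[5,50,95]))
# express in carrier guess frame
for a in (28,29,30,31,32,33):
    t=np.radians(a);e=np.array([np.cos(t),np.sin(t)]);f=np.array([-e[1],e[0]])
    w=(q[:,:2]-[.493,-.424]);u=w@e*1000;v=w@f*1000
    print(a,'u',np.percentile(u,[.5,1,99,99.5]).round(1),'v',np.percentile(v,[.5,1,99,99.5]).round(1))
t=np.radians(30.5);e=np.array([np.cos(t),np.sin(t)]);f=np.array([-e[1],e[0]])
w=(q[:,:2]-[.493,-.424]);u=w@e*1000;v=w@f*1000
mid=[];far=[]
for u0 in range(-20,56,4):
    s=(abs(u-u0)<2)
    if s.sum()>20: mid.append((u0,v[s].max(),v[s].min()))
for v0 in range(-40,44,4):
    s=abs(v-v0)<2
    if s.sum()>20: far.append((v0,u[s].max()))
mid=np.array(mid);far=np.array(far);print(mid.round(1).tolist());print(far.round(1).tolist())
for n in ('scene','side'):
    dd=np.load(n+'0.npz');P=dd['P'];w=P[...,:2]-[.493,-.424];u=w@e*1000;v=w@f*1000
    s=(abs(u)<80)&(abs(v)<62)&(P[...,2]>.012)&(P[...,2]<.035); print(n,s.sum(),np.c_[u[s],v[s],P[...,2][s]*1000].round(0).astype(int).tolist()[:60])
    s=(P[...,2]>-.001)&(P[...,2]<.014)&(abs(u)<90)&(abs(v)<70)&(dd['c'].min(-1)>150)
    for lo,hi in((-40,-20),(-20,0),(0,20),(20,40)):
        k=s&(u>lo)&(u<hi);k2=s&(v>lo)&(v<hi)
        print(lo,'v',np.percentile(v[k],[1,99]).round(1),'u',np.percentile(u[k2],[1,99]).round(1))
```

```text
11138
[0.00441439 0.00569164 0.02441959]
28 u [-56.5 -55.3  64.9  65.3] v [-47.2 -46.7  47.1  47.7]
29 u [-57.  -55.8  65.   65.6] v [-47.7 -46.9  46.5  47.3]
30 u [-57.5 -56.2  65.3  66.1] v [-48.3 -47.2  46.1  47. ]
31 u [-58.  -56.6  65.8  66.7] v [-49.1 -47.7  46.   47. ]
32 u [-58.3 -57.1  65.9  67.1] v [-49.7 -48.   45.4  46.6]
33 u [-58.8 -57.5  66.2  67.4] v [-50.3 -48.6  45.   46.2]
[[-20.0, -17.7, -46.2], [-16.0, -15.0, -46.4], [-12.0, -12.2, -46.6], [-8.0, 4.1, -47.1], [-4.0, 49.1, -47.1], [0.0, 48.0, -47.7], [4.0, 48.1, -47.5], [8.0, 48.1, -47.8], [12.0, 48.1, -48.0], [16.0, 47.1, -48.2], [20.0, 47.3, -48.9], [24.0, 47.3, -48.9], [28.0, 47.3, -49.0], [32.0, 46.3, -49.1], [36.0, 46.5, -49.6], [40.0, 46.4, -49.5], [44.0, 45.4, -50.1], [48.0, 45.6, -50.5], [52.0, 45.6, -50.5]]
[[-40.0, 63.6], [-36.0, 63.5], [-32.0, 63.6], [-28.0, 64.3], [-24.0, 64.3], [-20.0, 64.3], [-16.0, 64.3], [-12.0, 65.0], [-8.0, 65.0], [-4.0, 65.1], [0.0, 65.9], [4.0, 65.9], [8.0, 65.8], [12.0, 66.6], [16.0, 66.6], [20.0, 66.6], [24.0, 66.6], [28.0, 67.4], [32.0, 67.5], [36.0, 67.4], [40.0, 68.1]]
sce
[... 1403 characters left out ...]
], [53, -28, 21], [50, -36, 12], [47, -35, 16], [44, -38, 14], [41, -37, 16], [58, -18, 25], [55, -22, 22], [52, -28, 16], [43, -35, 12], [54, -18, 21], [53, -20, 14], [-47, -34, 27], [-50, -39, 22], [-53, -36, 27], [-48, -32, 24], [-51, -33, 25], [-54, -35, 24], [-57, -37, 23], [-60, -38, 23], [60, 16, 28], [57, 12, 24], [-49, -33, 19], [-52, -31, 22], [-55, -31, 23], [-58, -31, 25], [-61, -35, 21], [-63, -26, 33], [59, 20, 28], [56, 16, 24], [-47, -27, 19], [-50, -34, 13], [-53, -32, 17], [-56, -29, 22], [-59, -30, 21], [-62, -29, 24], [-64, -30, 24]]
-40 v [-52.   51.1] u [-62.8  61.3]
-20 v [-50.8  50.1] u [-65.8  64.6]
0 v [-53.1  47.4] u [-65.8  63.7]
20 v [-54.1  47. ] u [-55.7  64.7]
```

Run:
```python
from h import *
d=np.load('w9.npz');P=d['P']
o=r.get_obs();T=np.array([.4394,-.4062]);t=np.radians(-59.3);ex=np.array([np.cos(t),np.sin(t)]);ez=np.array([-ex[1],ex[0]])
w=P[...,:2]-T;a=w@ex*1000;b=w@ez*1000
m=(abs(P[...,2]-.1715)<.004)&(abs(a)<40)&(abs(b)<60)
print(np.median(P[...,2][m]))
for b0 in range(0,50,8):
    s=m&(abs(b-b0)<3); print(b0,s.sum(),np.percentile(a[s],[1,99]).round(1))
for a0 in range(-24,25,8):
    s=m&(abs(a-a0)<3); print(a0,np.percentile(b[s],[.5,99.5]).round(1))
```

```text
0.1713344164268608
0 1599 [-27.9  30.1]
8 2074 [-38.7  38.8]
16 1674 [-27.2  29. ]
24 1774 [-27.2  29. ]
32 1851 [-27.4  29. ]
40 1944 [-27.2  29. ]
48 2149 [-27.1  28.9]
-24 [-48.   50.7]
-16 [-47.8  50.8]
-8 [-47.8  50.8]
0 [-48.3  50.8]
8 [-47.9  50.7]
16 [-48.   50.6]
24 [-47.5  50.6]
```

carry_out:
  commands:
    - [[1.5,-0.5,0],-1.5,1]
    - [[1.5,-0.5,-1],-1,1]
    - [[1.2,-0.4,-2],-1,1]
    - [[0.6,-0.2,-2],0,1]
    - [[0,0,-1.5],0,1]
    - [[0,0,-0.5],0,1]
    - [[0,0,0],0,1]
    - [[0,0,0],0,1]

```text
t: 14.25
tool_pos: [0.4845, -0.4106, 0.0696]
tcp_rot: [0.61, -0.605, 0.373, -0.349]
ft_force: [0.0, -0.2, -2.0]
finger_gap: 0.0583
```

```bash
python3 -c "
from h import *
st()"
```

```text
t 14.25 pos [ 484.5 -410.6   69.6] jaw -61.4 F [ 0.  -0.2 -2. ] gap 58.3 q7 -0.67
```

carry_out:
  commands:
    - [[0.3,-0.6,-0.6],-0.7,1]
    - [[0.3,-0.6,-0.6],-0.7,1]
    - [[0,0,-0.6],0,1]
    - [[0,0,0],0,1]
    - [[0,0,0],0,1]

```text
t: 14.67
tool_pos: [0.4914, -0.4247, 0.0532]
tcp_rot: [0.606, -0.601, 0.38, -0.358]
ft_force: [-0.0, 0.4, -0.7]
finger_gap: 0.058
```

```bash
python3 -c "
from h import *
st();c,P,K,M=cap('wrist');save('','w10.png',c);np.savez('w10.npz',c=c,P=P)
c,P,K,M=cap('side');save('','s10.png',cv2.resize(c[130:210,330:430],(800,600)))"
```

```text
t 14.67 pos [ 491.4 -424.7   53.2] jaw -62.9 F [-0.   0.4 -0.7] gap 58.0 q7 -0.68
```

View pics/w10.png

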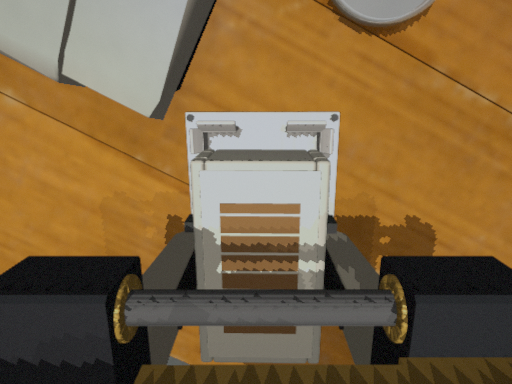

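View pics/s10.png

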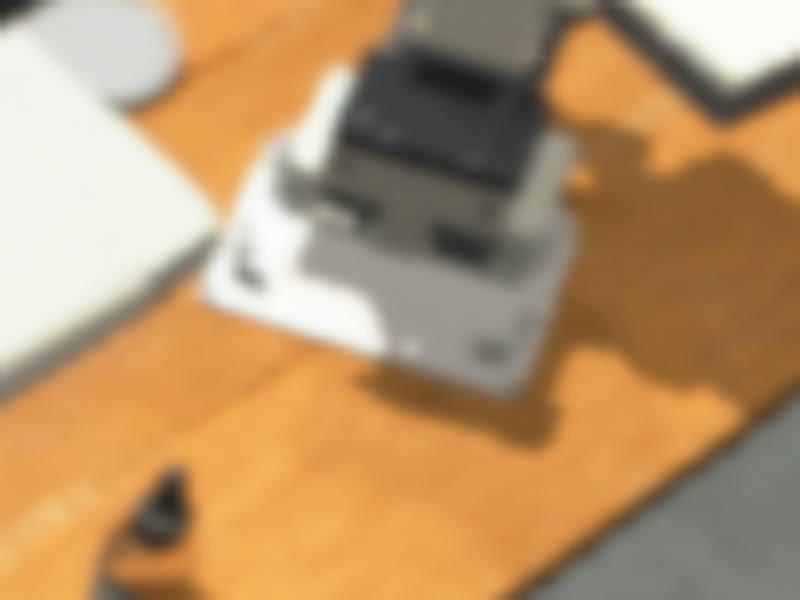

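```bash
cat > rel.py <<'E'
from h import *
import sys
def rel(f,pos,jaw,ztop):
    d=np.load(f);P=d['P'];c=d['c'].astype(int)
    t=np.radians(jaw);ex=np.array([np.cos(t),np.sin(t)]);ez=np.array([-ex[1],ex[0]])
    w=P[...,:2]-np.array(pos)/1000;a=w@ex*1000;b=w@ez*1000;z=P[...,2]*1000
    k=(abs(z-ztop)<3)&(abs(a)<34)&(abs(b)<60)
    for b0 in (24,32,40,46):
        s=k&(abs(b-b0)<3); print('cass b',b0,np.percentile(a[s],[1,99]).round(1))
    print('cass end',np.percentile(b[k&(abs(a)<20)],[.5,99.5]).round(1))
    p=(z>3)&(z<10)&(c.min(-1)>90)&(abs(a)<60)&(abs(b)<80)
    for b0 in (25,32,38,44,50,56,62):
        s=p&(abs(b-b0)<2.5); 
        if s.sum()>15: print('plate b',b0,np.percentile(a[s],[.5,99.5]).round(1))
    for a0 in (-40,-25,0,25,40):
        s=p&(abs(a-a0)<2.5)
        if s.sum()>15: print('plate a',a0,np.percentile(b[s],[99.5]).round(1))
E
python3 -c "
from rel import *
rel('w10.npz',(491.4,-424.7),-62.9,83.2)"
```

```text
cass b 24 [-27.1  29.1]
cass b 32 [-27.1  29. ]
cass b 40 [-27.2  29.1]
cass b 46 [-27.2  29.1]
cass end [-48.   50.6]
plate b 25 [-48.2  47.7]
plate b 32 [-48.1  47.4]
plate b 38 [-48.   47.6]
plate b 44 [-47.7  47.1]
plate b 50 [-47.6  47.2]
plate b 56 [-47.9  47. ]
plate b 62 [-47.4  47.1]
plate a -40 [67.]
plate a -25 [67.]
plate a 0 [67.]
plate a 25 [67.]
plate a 40 [67.6]
```

carry_out:
  commands:
    - [[-0.04,0.1,-0.6],0,1]
    - [[0,0,-0.7],0,1]
    - [[0,0,-0.5],0,1]
    - [[0,0,0],0,1]
    - [[0,0,0],0,1]

```text
t: 15.18
tool_pos: [0.4907, -0.423, 0.0337]
tcp_rot: [0.606, -0.601, 0.38, -0.358]
ft_force: [-0.4, -0.3, -1.4]
finger_gap: 0.058
```

```bash
python3 -c "
from h import *
st()"
```

```text
t 15.18 pos [ 490.7 -423.    33.7] jaw -62.9 F [-0.4 -0.3 -1.4] gap 58.0 q7 -0.69
```

carry_out:
  commands:
    - [[0.03,-0.05,-0.5],0,1]
    - [[0,0,-0.6],0,1]
    - [[0,0,-0.6],0,1]
    - [[0,0,-0.3],0,1]
    - [[0,0,0],0,1]

```text
t: 15.6
tool_pos: [0.4911, -0.4234, 0.0115]
tcp_rot: [0.606, -0.601, 0.38, -0.358]
ft_force: [0.5, 0.4, -1.8]
finger_gap: 0.058
```

```bash
python3 -c "
from h import *
st()"
```

```text
t 15.6 pos [ 491.1 -423.4   11.5] jaw -62.9 F [ 0.5  0.4 -1.8] gap 58.0 q7 -0.69
```

carry_out:
  commands:
    - [[0,0,-0.1],0,1]
    - [[0,0,-0.05],0,1]
    - [[0,0,0],0,0.0]
    - [[0,0,0],0,-0.5]
    - [[0,0,0],0,-1]
    - [[0,0,0],0,-1]

```text
t: 16.1
tool_pos: [0.4918, -0.4238, 0.0113]
tcp_rot: [0.606, -0.601, 0.379, -0.358]
ft_force: [0.2, 0.3, 0.2]
finger_gap: 0.0728
```

```bash
python3 -c "
from h import *
st();c,P,K,M=tilt();save('','w11.png',c);np.savez('w11.npz',c=c,P=P)
o=r.get_obs()
from rel import rel
rel('w11.npz',np.array(o['tool_pos'][:2])*1000,-62.9,40)"
```

```text
t 16.1 pos [ 491.8 -423.8   11.3] jaw -62.9 F [0.2 0.3 0.2] gap 72.8 q7 -0.69
A [ 0.515 -0.414  0.04 ] n [0.005 0.001 1.   ]
B [ 0.494 -0.426  0.04 ] n [-0.007 -0.008  1.   ]
cass b 24 [-28.1  28.1]
cass b 32 [-28.3  28.1]
cass b 40 [-28.2  28. ]
cass b 46 [-28.1  28.1]
cass end [-48.4  50.4]
plate b 25 [-47.3  48. ]
plate b 32 [-47.4  48.1]
plate b 38 [-47.4  47.9]
plate b 44 [-47.6  48.1]
plate b 50 [-47.1  47.8]
plate b 56 [-47.1  47.7]
plate b 62 [-47.   47.7]
plate a -40 [66.5]
plate a -25 [66.6]
plate a 0 [66.6]
plate a 25 [66.7]
plate a 40 [66.7]
```

View pics/w11.png

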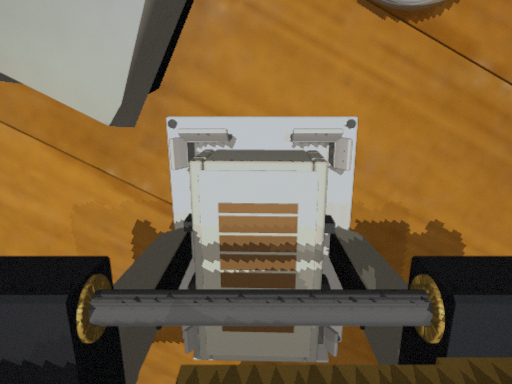

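carry_out:
  commands:
    - [[0,0,0.8],0,-1]
    - [[0,0,2],0,-1]
    - [[0,0,3],0,-1]
    - [[0,0,3],0,-1]
    - [[-0.5,0.5,3],0,-1]
    - [[-1.5,2,2],2,-1]
    - [[-2,3,0],4,-1]
    - [[-2,3,0],5,-1]
    - [[-1.2,3.5,0],5,-1]
    - [[-0.5,3.7,0],6,-1]
    - [[0,3.8,0],6,-1]
    - [[0,3.8,0],6,-1]

```text
t: 17.15
tool_pos: [0.4097, -0.1918, 0.1615]
tcp_rot: [-0.683, 0.688, -0.18, 0.166]
ft_force: [0.0, 0.8, 1.2]
finger_gap: 0.0928
```

```bash
python3 -c "
from h import *
st()"
```

```text
t 17.15 pos [ 409.7 -191.8  161.5] jaw -28.4 F [0.  0.8 1.2] gap 92.8 q7 -0.52
```

carry_out:
  commands:
    - [[1.5,3.7,0.5],6,-1]
    - [[1.5,3.7,0.5],7,-1]
    - [[1.5,3.7,0.5],7,-1]
    - [[1.5,3.7,0.5],7,-1]
    - [[1.5,3.7,0.5],7,-1]
    - [[1.5,3.7,0.5],7,-1]
    - [[1.5,3.7,0.5],7,-1]
    - [[1.6,3.7,0.5],7,-1]
    - [[1.6,3.7,0.5],7,-1]
    - [[1.6,3.7,0],7,-1]
    - [[1.6,3.5,0],7,-1]
    - [[1.6,3,0],7,-1]

```text
t: 18.15
tool_pos: [0.5929, 0.2612, 0.2193]
tcp_rot: [-0.612, 0.632, 0.338, -0.335]
ft_force: [1.0, -0.2, 0.1]
finger_gap: 0.0931
```

```bash
python3 -c "
from h import *
st()"
```

```text
t 18.15 pos [592.9 261.2 219.3] jaw 56.8 F [ 1.  -0.2  0.1] gap 93.1 q7 -0.04
```

carry_out:
  commands:
    - [[0.8,1.5,0],1,-1]
    - [[0.5,0.8,0],0,-1]
    - [[0,0,0],0,-1]
    - [[0,0,0],0,-1]

```text
t: 18.48
tool_pos: [0.607, 0.2927, 0.2205]
tcp_rot: [-0.608, 0.626, 0.348, -0.343]
ft_force: [0.9, -0.3, -0.0]
finger_gap: 0.0932
```

```bash
python3 -c "
from h import *
st();c,P,K,M=cap('wrist');save('','w12.png',c);np.savez('w12.npz',c=c,P=P)
print(rect(P,c,(.572,.329),.055,.026,.036));print(rect(P,c,(.58,.192),.045,.019,.03))"
```

```text
t 18.48 pos [607.  292.7 220.5] jaw 58.5 F [ 0.9 -0.3 -0. ] gap 93.2 q7 -0.04
(3159, (574.9, 328.7), (79.9, 42.0), -32.7, 29.8)
(1362, (581.9, 191.9), (63.3, 28.0), 9.1, 23.6)
```

View pics/w12.png

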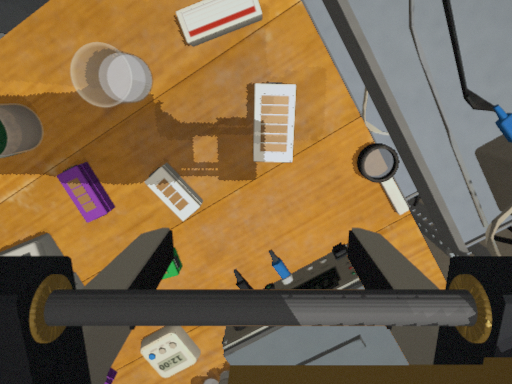

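carry_out:
  commands:
    - [[-1.2,1.3,-2],-0.6,-1]
    - [[-1.2,1.3,-3],-0.6,-1]
    - [[-0.8,1.0,-3],0,-1]
    - [[0,0,-3],0,-1]
    - [[0,0,-3],0,-1]
    - [[0,0,-1.5],0,-1]
    - [[0,0,0],0,-1]
    - [[0,0,0],0,-1]

```text
t: 19.2
tool_pos: [0.5745, 0.3134, 0.0651]
tcp_rot: [-0.612, 0.637, 0.336, -0.329]
ft_force: [-0.0, 0.5, -0.2]
finger_gap: 0.0934
```

```bash
python3 -c "
from h import *
st()"
```

```text
t 19.2 pos [574.5 313.4  65.1] jaw 56.0 F [-0.   0.5 -0.2] gap 93.4 q7 -0.31
```

carry_out:
  commands:
    - [[0,0.8,0],0.7,-1]
    - [[0,0.7,0],0.6,-1]
    - [[0,0,-1],0,-1]
    - [[0,0,-1],0,-1]
    - [[0,0,0],0,-1]
    - [[0,0,0],0,-1]

```text
t: 19.7
tool_pos: [0.5775, 0.3292, 0.0494]
tcp_rot: [-0.608, 0.633, 0.345, -0.332]
ft_force: [-0.4, -0.5, 0.2]
finger_gap: 0.0929
```

```bash
python3 -c "
from h import *
st();c,P,K,M=cap('wrist');save('','w13.png',c)
print(rect(P,c,(.575,.329),.045,.026,.036))"
```

```text
t 19.7 pos [577.5 329.2  49.4] jaw 57.2 F [-0.4 -0.5  0.2] gap 92.9 q7 -0.32
(9044, (574.4, 328.7), (81.1, 42.2), -32.8, 29.8)
```

View pics/w13.png

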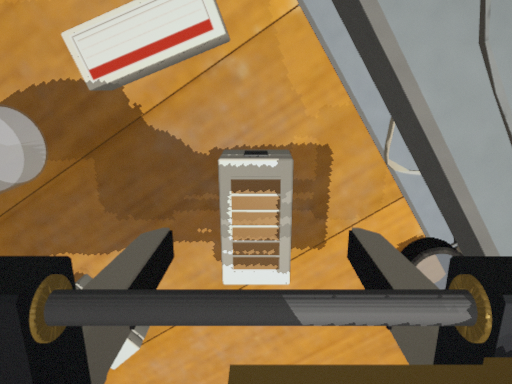

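carry_out:
  commands:
    - [[-0.2,0,-1.2],0,-1]
    - [[-0.1,0,-1.2],0,-1]
    - [[0,0,-0.8],0,-1]
    - [[0,0,-0.3],0,-1]
    - [[0,0,0],0,-1]
    - [[0,0,0],0,-1]

```text
t: 20.25
tool_pos: [0.5734, 0.3283, 0.0096]
tcp_rot: [-0.608, 0.633, 0.344, -0.333]
ft_force: [0.3, -0.4, -0.0]
finger_gap: 0.0932
```

```bash
python3 -c "
from h import *
st()"
```

```text
t 20.25 pos [573.4 328.3   9.6] jaw 57.2 F [ 0.3 -0.4 -0. ] gap 93.2 q7 -0.37
```

carry_out:
  commands:
    - [[0.1,0.03,-0.35],0,-0.5]
    - [[0,0,0],0,0.3]
    - [[0,0,0],0,1]
    - [[0,0,0],0,1]
    - [[0,0,0],0,1]
    - [[0,0,0],0,1]
    - [[0,0,0],0,1]
    - [[0,0,0],0,1]

```text
t: 20.92
tool_pos: [0.5754, 0.3291, 0.007]
tcp_rot: [-0.608, 0.633, 0.345, -0.332]
ft_force: [0.5, 0.3, -1.0]
finger_gap: 0.0442
```

```bash
python3 -c "
from h import *
st()"
```

```text
t 20.92 pos [575.4 329.1   7. ] jaw 57.2 F [ 0.5  0.3 -1. ] gap 44.2 q7 -0.38
```

carry_out:
  commands:
    - [[0,0,0],0,1]
    - [[0,0,0],0,1]
    - [[0,0,0.8],0,1]
    - [[0,0,1.5],0,1]
    - [[0,0,2.5],0,1]
    - [[0,0,3],0,1]
    - [[0,-0.5,3],0,1]
    - [[-0.5,-1.5,2.5],-3,1]
    - [[-1,-2.5,1],-5,1]
    - [[-1,-3,0],-7,1]
    - [[-1,-3,0],-7,1]
    - [[-1,-3,0],-7,1]

```text
t: 21.92
tool_pos: [0.5266, 0.1991, 0.1669]
tcp_rot: [-0.676, 0.696, 0.176, -0.165]
ft_force: [0.6, -1.1, -1.5]
finger_gap: 0.0416
```

```bash
python3 -c "
from h import *
st()"
```

```text
t 21.92 pos [526.6 199.1 166.9] jaw 28.0 F [ 0.6 -1.1 -1.5] gap 41.6 q7 -0.52
```

carry_out:
  commands:
    - [[-1.2,-3,0],-7,1]
    - [[-1.2,-3.5,0],-7,1]
    - [[-1.2,-3.5,0],-7,1]
    - [[-1.2,-3.5,0],-7,1]
    - [[-1.2,-3.5,0],-7,1]
    - [[-0.8,-3.5,0],-7,1]
    - [[-0.6,-3.5,0],-7,1]
    - [[-0.6,-3.5,0],-7,1]
    - [[-0.6,-3.5,0],-7,1]
    - [[-0.6,-3.5,0],-7,1]
    - [[-0.5,-3.5,0],-7,1]
    - [[0,-3.5,0],-6,1]

```text
t: 22.92
tool_pos: [0.4201, -0.2286, 0.1841]
tcp_rot: [-0.608, 0.633, -0.335, 0.342]
ft_force: [0.9, 0.1, -1.1]
finger_gap: 0.0417
```

```bash
python3 -c "
from h import *
st()"
```

```text
t 22.92 pos [ 420.1 -228.6  184.1] jaw -57.2 F [ 0.9  0.1 -1.1] gap 41.7 q7 -0.88
```

carry_out:
  commands:
    - [[-0.6,-3,0],0,1]
    - [[-0.3,-3,0],-1,1]
    - [[0,-3,-0.5],-1,1]
    - [[0.6,-3,-1],-1,1]
    - [[1,-2.5,-1],-1,1]
    - [[1.2,-1.5,-1],0,1]
    - [[0.8,-0.6,-1],0,1]
    - [[0,0,0],0,1]
    - [[0,0,0],0,1]

```text
t: 23.67
tool_pos: [0.4467, -0.4085, 0.1485]
tcp_rot: [-0.594, 0.617, -0.358, 0.373]
ft_force: [0.2, 1.2, -1.2]
finger_gap: 0.0419
```

```bash
cat > rel2.py <<'E'
from h import *
# in-hand box edges & large edges, tool frame
def rel2(ztop,zl=40,f=None,W=21,L=40):
    o=r.get_obs();pos=np.array(o['tool_pos'])*1000;q=o['tcp_rot'];j=R.from_quat([q[1],q[2],q[3],q[0]]).as_matrix()[:,0]
    ex=j[:2]/np.linalg.norm(j[:2]);ez=np.array([-ex[1],ex[0]])
    st();c,P,K,M=cap('wrist')
    if f: save('',f,c)
    w=P[...,:2]*1000-pos[:2];a=w@ex;b=w@ez;z=P[...,2]*1000
    k=(abs(z-ztop)<3)&(abs(a)<W+6)&(abs(b)<L+8)
    print('ztop',np.median(z[k]) if k.any() else None)
    for b0 in (12,20,L-8):
        s=k&(abs(b-b0)<3); print('box b',b0,np.percentile(a[s],[1,99]).round(1) if s.any() else None)
    s=k&(abs(a)<W-6);print('box end',np.percentile(b[s],[.5,99.5]).round(1))
    k=(abs(z-zl)<3)&(abs(a)<60)&(abs(b)<80)
    for b0 in np.arange(-50,75,8):
        s=k&(abs(b-b0)<3)
        if s.sum()>30: print('low b',b0,s.sum(),np.percentile(a[s],[1,99]).round(1))
    for a0 in (-24,-16,-8,0,8,16,24):
        s=k&(abs(a-a0)<3)
        if s.sum()>30: print('low a',a0,np.percentile(b[s],[.5,99.5]).round(1))
E
python3 -c "
from rel2 import *
z=r.get_obs()['tool_pos'][2]*1000
rel2(z+23.5,40,'w14.png')"
```

```text
t 23.67 pos [ 446.7 -408.5  148.5] jaw -62.2 F [ 0.2  1.2 -1.2] gap 41.9 q7 -0.68
ztop 171.66367860183658
box b 12 [-26.2  25.7]
box b 20 [-21.1  19.7]
box b 32 [-21.   19.6]
box end [-38.8  40.6]
low b -18 32 [45.1 59.8]
low b -10 126 [44.8 59.6]
low b -2 127 [44.6 59.8]
low b 6 129 [43.8 59.6]
low b 14 163 [39.7 59.9]
low b 22 452 [ 5.5 59.4]
low b 30 475 [ 5.5 59.2]
low b 38 464 [ 6.2 59.2]
low b 46 472 [ 6.2 59.3]
low b 54 474 [ 6.2 59.4]
low b 62 539 [ 6.2 59.4]
low b 70 546 [ 6.2 59.3]
low a 8 [19.8 79.3]
low a 16 [19.9 79.3]
low a 24 [19.8 79.3]
```

View pics/w14.png

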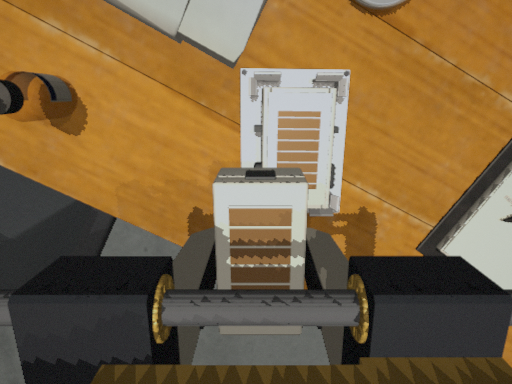

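carry_out:
  commands:
    - [[1.4,-0.5,0],-0.4,1]
    - [[1.4,-0.5,-0.8],-0.3,1]
    - [[1.0,-0.4,-1.5],0,1]
    - [[0.5,-0.2,-1.5],0,1]
    - [[0,-0.2,-1.2],0,1]
    - [[0,0,-0.5],0,1]
    - [[0,0,0],0,1]
    - [[0,0,0],0,1]

```text
t: 24.38
tool_pos: [0.4914, -0.4187, 0.0925]
tcp_rot: [-0.594, 0.615, -0.359, 0.374]
ft_force: [-0.2, 0.1, -0.7]
finger_gap: 0.0417
```

```bash
python3 -c "
from h import *
st()"
```

```text
t 24.38 pos [ 491.4 -418.7   92.5] jaw -62.4 F [-0.2  0.1 -0.7] gap 41.7 q7 -0.72
```

carry_out:
  commands:
    - [[0.05,-0.5,-0.6],-0.4,1]
    - [[0,-0.1,-1],0,1]
    - [[0,0,-0.7],0,1]
    - [[0,0,0],0,1]
    - [[0,0,0],0,1]

```text
t: 24.8
tool_pos: [0.4907, -0.4259, 0.0683]
tcp_rot: [-0.592, 0.614, -0.362, 0.377]
ft_force: [-0.3, -0.2, -2.0]
finger_gap: 0.0418
```

```bash
python3 -c "
from rel2 import *
z=r.get_obs()['tool_pos'][2]*1000
rel2(z+23.2,40,'w15.png');tilt()"
```

```text
t 24.8 pos [ 490.7 -425.9   68.3] jaw -63.0 F [-0.3 -0.2 -2. ] gap 41.8 q7 -0.73
ztop 91.41461863508859
box b 12 [-25.9  25.9]
box b 20 [-21.1  19.7]
box b 32 [-21.1  19.7]
box end [-38.8  40.5]
low b 6 46 [-30.2 -27.6]
low b 14 53 [-30.5 -27.3]
low b 22 47 [-30.1 -27.4]
low b 30 87 [-30.5  27. ]
low b 38 841 [-29.7  26.8]
low b 46 1027 [-29.6  26.6]
low b 54 296 [-29.2  26.3]
low a -24 [29.  52.4]
low a -16 [36.4 52.5]
low a -8 [36.4 52.5]
low a 0 [36.3 52.5]
low a 8 [36.2 52.5]
low a 16 [36.2 52.5]
low a 24 [32.3 52.3]
A [ 0.511 -0.415  0.092] n [-0.025  0.026  0.999]
B [ 0.49  -0.428  0.091] n [-0.218 -0.097  0.971]
```

View pics/w15.png

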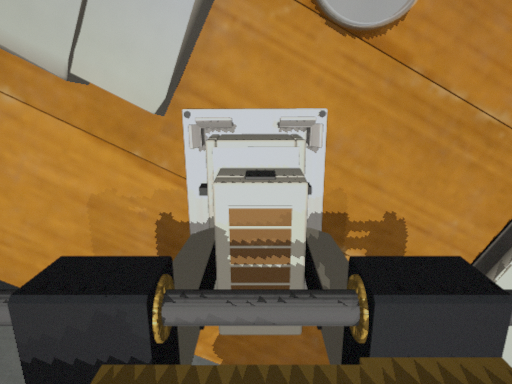

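carry_out:
  commands:
    - [[0.12,0.14,-0.4],0,1]
    - [[0,0,-0.6],0,1]
    - [[0,0,-0.3],0,1]
    - [[0,0,0],0,1]
    - [[0,0,0],0,1]

```text
t: 25.32
tool_pos: [0.4928, -0.4244, 0.0552]
tcp_rot: [-0.592, 0.614, -0.361, 0.377]
ft_force: [0.0, -0.6, -1.3]
finger_gap: 0.0416
```

```bash
python3 -c "
from rel2 import *
z=r.get_obs()['tool_pos'][2]*1000
rel2(z+23.2,40)"
```

```text
t 25.32 pos [ 492.8 -424.4   55.2] jaw -62.9 F [ 0.  -0.6 -1.3] gap 41.6 q7 -0.74
ztop 78.27191939857123
box b 12 [-26.1  25.8]
box b 20 [-21.1  19.6]
box b 32 [-21.1  19.5]
box end [-38.8  40.5]
low b 6 64 [-30.   27.7]
low b 14 75 [-30.   27.9]
low b 22 83 [-29.7  27.7]
low b 30 105 [-30.   27.8]
low b 38 565 [-29.4  27.5]
low b 46 1213 [-29.1  27.2]
low a -24 [-34.3  49.8]
low a -16 [39.  49.9]
low a -8 [39.1 49.8]
low a 0 [38.9 49.8]
low a 8 [38.9 49.9]
low a 16 [38.9 49.9]
low a 24 [31.3 49.7]
```

carry_out:
  commands:
    - [[-0.08,-0.02,-0.3],0,1]
    - [[0,0,-0.3],0,1]
    - [[0,0,-0.1],0,1]
    - [[0,0,0],0,1]
    - [[0,0,0],0,1]

```text
t: 25.78
tool_pos: [0.4923, -0.4248, 0.0485]
tcp_rot: [-0.592, 0.614, -0.361, 0.378]
ft_force: [-0.9, -0.1, 1.6]
finger_gap: 0.0416
```

```bash
python3 -c "
from h import *
st()"
```

```text
t 25.78 pos [ 492.3 -424.8   48.5] jaw -62.9 F [-0.9 -0.1  1.6] gap 41.6 q7 -0.75
```

carry_out:
  commands:
    - [[0,0,-0.08],0,1]
    - [[0,0,-0.05],0,1]

```text
t: 25.95
tool_pos: [0.4925, -0.4248, 0.0482]
tcp_rot: [-0.592, 0.614, -0.361, 0.378]
ft_force: [-1.4, 1.5, 6.7]
finger_gap: 0.0418
```

```bash
python3 -c "
from h import *
st()"
```

```text
t 25.95 pos [ 492.5 -424.8   48.2] jaw -62.9 F [-1.4  1.5  6.7] gap 41.8 q7 -0.75
```

carry_out:
  commands:
    - [[0,0,0],0,0.0]
    - [[0,0,0],0,-0.3]
    - [[0,0,0],0,-0.7]
    - [[0,0,0],0,-1]
    - [[0,0,0],0,-1]
    - [[0,0,0],0,-1]

```text
t: 26.45
tool_pos: [0.4927, -0.4251, 0.0481]
tcp_rot: [-0.592, 0.614, -0.36, 0.378]
ft_force: [-0.1, -0.4, -0.3]
finger_gap: 0.0752
```

```bash
python3 -c "
from rel2 import *
rel2(70,40,'w16.png')
from h import *
c,P,K,M=cap('wrist')"
```

```text
t 26.45 pos [ 492.7 -425.1   48.1] jaw -63.0 F [-0.1 -0.4 -0.3] gap 75.2 q7 -0.75
ztop 69.77498316395916
box b 12 [-20.7  20.1]
box b 20 [-20.6  20. ]
box b 32 [-20.7  20. ]
box end [-38.1  40.9]
low b -26 111 [-30.3  27.2]
low b -18 120 [-30.7  26.9]
low b -10 123 [-30.5  27.2]
low b -2 129 [-30.4  26.9]
low b 6 139 [-30.6  27.1]
low b 14 133 [-30.4  26.8]
low b 22 151 [-30.4  27.2]
low b 30 143 [-30.6  27.3]
low b 38 376 [-30.3  26.8]
low b 46 1291 [-29.8  26.5]
low a -24 [-29.7  50. ]
low a -16 [40.6 50.4]
low a -8 [40.7 50.3]
low a 0 [40.5 50.3]
low a 8 [40.7 50.3]
low a 16 [40.7 50.3]
low a 24 [-30.5  50.1]
```

View pics/w16.png

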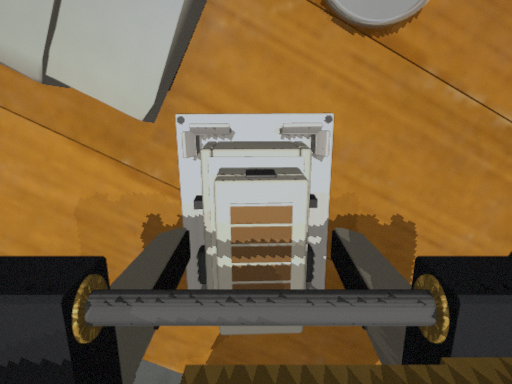

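carry_out:
  commands:
    - [[0,0,1],0,-1]
    - [[0,0,2],0,-1]
    - [[0,0,3],0,-1]
    - [[0,0,3],0,-1]
    - [[-1,1,2],0,-1]
    - [[-2,2,1],0,-1]
    - [[-2,3,0],-1,-1]
    - [[-1.8,3.3,0],-1,-1]
    - [[-1,3.6,0],-1,-1]
    - [[-0.5,3.8,0],-1,-1]
    - [[0,3.8,0],-1,-1]
    - [[0,3.8,0],-2,-1]

```text
t: 27.55
tool_pos: [0.4036, -0.1823, 0.1806]
tcp_rot: [-0.563, 0.588, -0.399, 0.422]
ft_force: [0.9, 0.0, -0.1]
finger_gap: 0.093
```

```bash
python3 -c "
from h import *
st()"
```

```text
t 27.55 pos [ 403.6 -182.3  180.6] jaw -71.0 F [ 0.9  0.  -0.1] gap 93.0 q7 -1.18
```

carry_out:
  commands:
    - [[1.3,3.4,0],-1,-1]
    - [[1.3,3.4,0],-1,-1]
    - [[1.3,3.4,0],-1,-1]
    - [[1.3,3.4,0],-1,-1]
    - [[1.3,3.4,0],-1,-1]
    - [[1.3,3.4,0],-1,-1]
    - [[1.2,3.4,0],-1,-1]
    - [[1.2,3.4,0],-1,-1]
    - [[1.2,3.4,0],-1,-1]
    - [[1,3.0,0],-1,-1]
    - [[0.5,1.5,0],0,-1]
    - [[0,0,0],0,-0.7]

```text
t: 28.55
tool_pos: [0.5333, 0.1966, 0.1912]
tcp_rot: [-0.526, 0.547, -0.448, 0.473]
ft_force: [0.3, 0.2, 0.1]
finger_gap: 0.0895
```

```bash
python3 -c "
from h import *
st();c,P,K,M=cap('wrist');save('','w17.png',c)
print(rect(P,c,(.582,.192),.045,.019,.03))"
```

```text
t 28.55 pos [533.3 196.6 191.2] jaw -81.2 F [0.3 0.2 0.1] gap 89.5 q7 -2.06
(1825, (581.9, 190.8), (62.7, 27.7), 9.6, 23.7)
```

View pics/w17.png

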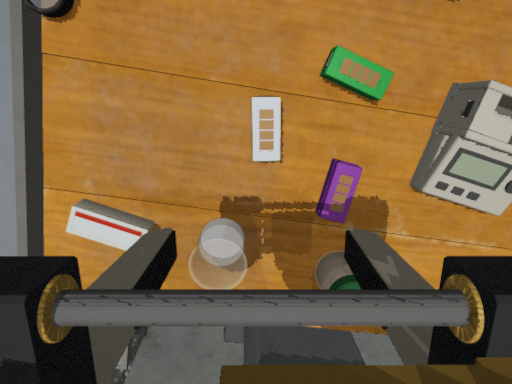

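carry_out:
  commands:
    - [[1.6,-0.2,-1.5],0.4,-0.5]
    - [[1.6,-0.2,-2.5],0.4,-0.4]
    - [[1.2,-0.2,-3],0,-0.35]
    - [[0.4,0,-2.5],0,-0.35]
    - [[0,0,-2],0,-0.35]
    - [[0,0,-1],0,-0.35]
    - [[0,0,0],0,-0.35]
    - [[0,0,0],0,-0.35]

```text
t: 29.27
tool_pos: [0.5803, 0.1704, 0.066]
tcp_rot: [-0.525, 0.55, -0.444, 0.473]
ft_force: [0.2, -0.9, -0.7]
finger_gap: 0.0625
```

```bash
python3 -c "
from h import *
st();c,P,K,M=cap('wrist');save('','w18.png',c)
print(rect(P,c,(.582,.192),.045,.019,.03))"
```

```text
t 29.27 pos [580.3 170.4  66. ] jaw -81.0 F [ 0.2 -0.9 -0.7] gap 62.5 q7 -2.05
(3955, (582.8, 190.8), (62.1, 28.0), 9.2, 23.7)
```

View pics/w18.png

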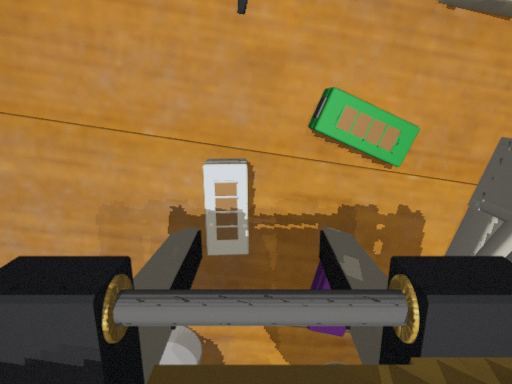

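carry_out:
  commands:
    - [[0.1,1.0,0],0.1,-0.35]
    - [[0.1,1.0,0],0,-0.35]
    - [[0,0,-0.6],0,-0.35]
    - [[0,0,-1],0,-0.35]
    - [[0,0,-1],0,-0.35]
    - [[0,0,0],0,-0.35]
    - [[0,0,0],0,-0.35]

```text
t: 29.9
tool_pos: [0.5844, 0.1946, 0.0432]
tcp_rot: [-0.529, 0.548, -0.442, 0.474]
ft_force: [0.3, -0.7, -0.7]
finger_gap: 0.0631
```

```bash
python3 -c "
from h import *
st()"
```

```text
t 29.9 pos [584.4 194.6  43.2] jaw -80.8 F [ 0.3 -0.7 -0.7] gap 63.1 q7 -2.09
```

carry_out:
  commands:
    - [[-0.2,-0.35,-0.6],0,-0.35]
    - [[0,0,-1],0,-0.35]
    - [[0,0,-1],0,-0.35]
    - [[0,0,-0.5],0,-0.35]
    - [[0,0,0],0,-0.35]
    - [[0,0,0],0,-0.35]

```text
t: 30.4
tool_pos: [0.5813, 0.1894, 0.0075]
tcp_rot: [-0.528, 0.549, -0.443, 0.474]
ft_force: [-0.3, 0.7, 0.4]
finger_gap: 0.0627
```

```bash
python3 -c "
from h import *
st()"
```

```text
t 30.4 pos [581.3 189.4   7.5] jaw -80.8 F [-0.3  0.7  0.4] gap 62.7 q7 -2.1
```

carry_out:
  commands:
    - [[0.1,0.14,-0.1],0,0]
    - [[0,0,0],0,0.5]
    - [[0,0,0],0,1]
    - [[0,0,0],0,1]
    - [[0,0,0],0,1]
    - [[0,0,0],0,1]
    - [[0,0,0],0,1]
    - [[0,0,0],0,1]

```text
t: 31.07
tool_pos: [0.5832, 0.1914, 0.0076]
tcp_rot: [-0.528, 0.548, -0.442, 0.474]
ft_force: [-0.6, 0.0, -0.5]
finger_gap: 0.028
```

```bash
python3 -c "
from h import *
st()"
```

```text
t 31.07 pos [583.2 191.4   7.6] jaw -80.8 F [-0.6  0.  -0.5] gap 28.0 q7 -2.1
```

carry_out:
  commands:
    - [[0,0,0.8],0,1]
    - [[0,0,1.5],0,1]
    - [[0,0,3],0,1]
    - [[0,0,3],0,1]
    - [[-0.3,-1,3],0,1]
    - [[-1,-2.5,3],0,1]
    - [[-1.2,-3,2],1,1]
    - [[-1.3,-3.4,0],1,1]
    - [[-1.3,-3.4,0],1,1]
    - [[-1.3,-3.4,0],1,1]
    - [[-1.3,-3.4,0],1,1]
    - [[-1.3,-3.4,0],1,1]

```text
t: 32.07
tool_pos: [0.4896, -0.0425, 0.1843]
tcp_rot: [-0.559, 0.572, -0.406, 0.442]
ft_force: [1.0, -1.1, -0.6]
finger_gap: 0.0277
```

```bash
python3 -c "
from h import *
st()"
```

```text
t 32.07 pos [489.6 -42.5 184.3] jaw -73.8 F [ 1.  -1.1 -0.6] gap 27.7 q7 -1.57
```

carry_out:
  commands:
    - [[-2.3,-2.8,0],1,1]
    - [[-2.3,-3,0],1,1]
    - [[-1.8,-3.2,0],1,1]
    - [[-0.8,-3.5,0],1,1]
    - [[-0.4,-3.5,0],1,1]
    - [[0,-3.5,0],1,1]
    - [[0,-3.3,0],1,1]
    - [[0,-3.3,0],1,1]
    - [[0.6,-3,0],1,1]
    - [[1,-2.5,0],1,1]
    - [[1.2,-2,0],1,1]
    - [[1,-1,0],0,1]

```text
t: 33.07
tool_pos: [0.4348, -0.4119, 0.1928]
tcp_rot: [-0.597, 0.61, -0.348, 0.389]
ft_force: [0.1, -0.2, 0.2]
finger_gap: 0.0276
```

```bash
python3 -c "
from h import *
st()"
```

```text
t 33.07 pos [ 434.8 -411.9  192.8] jaw -62.8 F [ 0.1 -0.2  0.2] gap 27.6 q7 -0.64
```

carry_out:
  commands:
    - [[1.5,-0.3,0],0,1]
    - [[1.6,-0.4,-0.5],0,1]
    - [[1.4,-0.4,-1.2],0,1]
    - [[0.8,-0.3,-1.5],0,1]
    - [[0.2,-0.2,-1.5],0,1]
    - [[0,0,-0.8],0,1]
    - [[0,0,0],0,1]
    - [[0,0,0],0,1]

```text
t: 33.73
tool_pos: [0.4915, -0.4337, 0.1403]
tcp_rot: [-0.595, 0.609, -0.348, 0.392]
ft_force: [0.8, -0.4, 1.0]
finger_gap: 0.028
```

```bash
python3 -c "
from rel2 import *
z=r.get_obs()['tool_pos'][2]*1000
rel2(z+16.5,70,'w19.png',W=14,L=31)"
```

```text
t 33.73 pos [ 491.5 -433.7  140.3] jaw -63.2 F [ 0.8 -0.4  1. ] gap 28.0 q7 -0.69
ztop 156.92032960957962
box b 12 [-19.2  19. ]
box b 20 [-14.2  13.2]
box b 23 [-14.2  13. ]
box end [-15.9  30.6]
low b -10 119 [-28.2 -17.1]
low b -2 120 [-28.  -16.9]
low b 6 121 [-27.7 -16.8]
low b 14 224 [-28.2  12.4]
low b 22 476 [-27.8  13.1]
low b 30 498 [-28.2  13. ]
low b 38 494 [-27.9  12.9]
low b 46 265 [-27.8  12.8]
low a -24 [-15.8  45.5]
low a -16 [-13.6  45.5]
low a -8 [16. 46.]
low a 0 [15.7 46. ]
low a 8 [15.7 46. ]
```

View pics/w19.png

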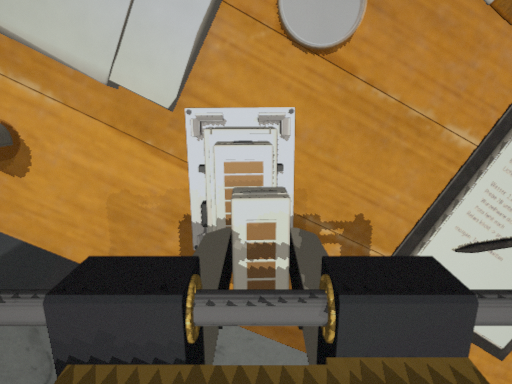

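carry_out:
  commands:
    - [[0.1,0.5,-0.6],0.3,1]
    - [[0.1,0.5,-1],0,1]
    - [[0,0,-1.2],0,1]
    - [[0,0,-0.8],0,1]
    - [[0,0,0],0,1]
    - [[0,0,0],0,1]

```text
t: 34.28
tool_pos: [0.4932, -0.4225, 0.1036]
tcp_rot: [-0.596, 0.611, -0.345, 0.391]
ft_force: [0.9, -0.5, 0.0]
finger_gap: 0.0279
```

```bash
python3 -c "
from rel2 import *
z=r.get_obs()['tool_pos'][2]*1000
rel2(z+16.5,70,'w20.png',W=14,L=31)"
```

```text
t 34.28 pos [ 493.2 -422.5  103.6] jaw -62.9 F [ 0.9 -0.5  0. ] gap 27.9 q7 -0.73
ztop 120.29082997928812
box b 12 [-19.2  19.2]
box b 20 [-14.2  13.1]
box b 23 [-14.2  13. ]
box end [-15.9  30.6]
low b 6 66 [-19.   22.5]
low b 14 66 [-18.9  22.6]
low b 22 207 [-18.7  22.8]
low b 30 657 [-18.4  22.4]
low b 38 512 [-18.3  22.2]
low a -16 [-39.2  39.1]
low a -8 [24.5 39.1]
low a 0 [24.5 39.2]
low a 8 [24.3 39.1]
low a 16 [21.8 39.3]
low a 24 [-39.8  38.9]
```

carry_out:
  commands:
    - [[0.03,-0.2,-0.4],0,1]
    - [[0,0,-0.7],0,1]
    - [[0,0,-0.5],0,1]
    - [[0,0,0],0,1]
    - [[0,0,0],0,1]

```text
t: 34.75
tool_pos: [0.4937, -0.4255, 0.0864]
tcp_rot: [-0.595, 0.61, -0.345, 0.392]
ft_force: [0.8, -0.4, 0.1]
finger_gap: 0.0285
```

```bash
python3 -c "
from rel2 import *
z=r.get_obs()['tool_pos'][2]*1000
rel2(z+16.5,70,'w21.png',W=14,L=31)"
```

```text
t 34.75 pos [ 493.7 -425.5   86.4] jaw -62.9 F [ 0.8 -0.4  0.1] gap 28.5 q7 -0.73
ztop 103.00264562003531
box b 12 [-19.1  19.1]
box b 20 [-14.2  13.1]
box b 23 [-14.2  13. ]
box end [-15.8  30.5]
low b -34 34 [-17.1  19.6]
low b 6 109 [-22.   19.9]
low b 14 136 [-21.7  19.6]
low b 22 159 [-21.9  19.6]
low b 30 684 [-21.7  19.7]
low b 38 741 [-21.5  19.4]
low a -24 [ 4.  39.5]
low a -16 [-34.4  40.1]
low a -8 [28.4 40.2]
low a 0 [28.3 40.2]
low a 8 [28.2 40.3]
low a 16 [-34.6  40.3]
```

carry_out:
  commands:
    - [[0,0.08,-0.3],0,1]
    - [[0,0,-0.3],0,1]
    - [[0,0,-0.1],0,1]
    - [[0,0,0],0,1]
    - [[0,0,0],0,1]

```text
t: 35.22
tool_pos: [0.4938, -0.4247, 0.0791]
tcp_rot: [-0.595, 0.61, -0.345, 0.392]
ft_force: [0.5, 0.1, -1.0]
finger_gap: 0.0279
```

```bash
python3 -c "
from h import *
st()"
```

```text
t 35.22 pos [ 493.8 -424.7   79.1] jaw -62.9 F [ 0.5  0.1 -1. ] gap 27.9 q7 -0.74
```

carry_out:
  commands:
    - [[0,0,-0.1],0,1]
    - [[0,0,-0.05],0,1]

```text
t: 35.38
tool_pos: [0.494, -0.4248, 0.0778]
tcp_rot: [-0.595, 0.61, -0.345, 0.392]
ft_force: [-0.3, -0.9, 0.2]
finger_gap: 0.0278
```

```bash
python3 -c "
from h import *
st()"
```

```text
t 35.38 pos [ 494.  -424.8   77.8] jaw -62.9 F [-0.3 -0.9  0.2] gap 27.8 q7 -0.74
```

carry_out:
  commands:
    - [[0,0,-0.05],0,1]
    - [[0,0,0],0,1]

```text
t: 35.55
tool_pos: [0.4941, -0.4248, 0.0775]
tcp_rot: [-0.595, 0.611, -0.345, 0.392]
ft_force: [-0.8, 0.3, -0.0]
finger_gap: 0.0277
```

```bash
python3 -c "
from h import *
st()"
```

```text
t 35.55 pos [ 494.1 -424.8   77.5] jaw -62.9 F [-0.8  0.3 -0. ] gap 27.7 q7 -0.74
```

carry_out:
  commands:
    - [[0,0,-0.08],0,1]
    - [[0,0,0],0,1]

```text
t: 35.72
tool_pos: [0.4941, -0.4249, 0.0776]
tcp_rot: [-0.595, 0.611, -0.345, 0.392]
ft_force: [-0.4, -0.3, 0.3]
finger_gap: 0.0278
```

```bash
python3 -c "
from h import *
st()"
```

```text
t 35.72 pos [ 494.1 -424.9   77.6] jaw -62.9 F [-0.4 -0.3  0.3] gap 27.8 q7 -0.74
```

It isn't going lower, so it is in contact; releasing.

carry_out:
  commands:
    - [[0,0,0],0,0.3]
    - [[0,0,0],0,0.1]
    - [[0,0,0],0,-0.1]
    - [[0,0,0],0,-0.4]
    - [[0,0,0],0,-0.4]
    - [[0,0,0],0,-0.4]

```text
t: 36.22
tool_pos: [0.4944, -0.4251, 0.0775]
tcp_rot: [-0.595, 0.611, -0.344, 0.393]
ft_force: [-0.5, -0.7, -0.0]
finger_gap: 0.0613
```

```bash
python3 -c "
from rel2 import *
rel2(94,70,'w22.png',W=14,L=31)"
```

```text
t 36.22 pos [ 494.4 -425.1   77.5] jaw -62.9 F [-0.5 -0.7 -0. ] gap 61.3 q7 -0.74
ztop 93.73147428187589
box b 12 [-14.5  12.8]
box b 20 [-14.3  13.3]
box b 23 [-14.2  13.1]
box end [-16.2  30.5]
low b -26 160 [-21.9  19.8]
low b -18 156 [-21.6  19.5]
low b -10 169 [-22.   19.9]
low b -2 176 [-21.7  19.7]
low b 6 173 [-22.   19.5]
low b 14 181 [-21.8  20. ]
low b 22 193 [-21.5  19.7]
low b 30 586 [-21.8  19.3]
low b 38 699 [-21.1  19.2]
low a -24 [-29.3  38.6]
low a -16 [-29.1  39.3]
low a -8 [30.1 39.6]
low a 0 [30.3 39.4]
low a 8 [30.  39.4]
low a 16 [-30.3  39.2]
```

View pics/w22.png

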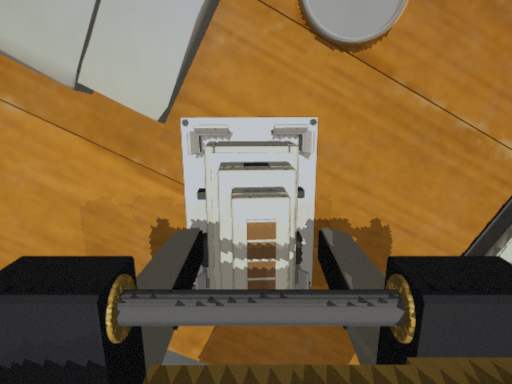

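carry_out:
  commands:
    - [[0,0,0.8],0,-0.4]
    - [[0,0,2],0,-0.4]
    - [[0,0,3],0,-0.6]
    - [[0,0,2],0,-1]
    - [[-1.5,0,1],0,-1]
    - [[-2,-0.5,0],0,-1]
    - [[-2,-1,0],0,-1]
    - [[-1.5,-1,0],0,-1]
    - [[0,0,0],0,-1]
    - [[0,0,0],0,-1]

```text
t: 37.1
tool_pos: [0.4233, -0.4492, 0.175]
tcp_rot: [-0.596, 0.611, -0.342, 0.393]
ft_force: [1.2, -0.1, -0.4]
finger_gap: 0.0928
```

```bash
python3 -c "
from h import *
st();c,P,K,M=cap('wrist');save('','w23.png',c)
for n,h,(L,W) in (('small',94,(62,28)),('med',70,(80,42)),('large',40,(100,58))): print(n,rect(P,c,(.4925,-.424),.06,h/1000-.003,h/1000+.003))
c,P,K,M=cap('scene');save('','sc23.png',c)
c,P,K,M=cap('side');save('','s23.png',c)
for k,ce,rad,zl,zh in [('slide',(.454,.338),.05,.022,.036),('green',(.641,.109),.045,.018,.034),('pur1',(.525,.103),.045,.018,.034),('jar',(.426,.08),.045,.06,.08),('beaker',(.457,.218),.05,.06,.08),('timer',(.757,.054),.06,.015,.03)]: print(k,rect(P,c,ce,rad,zl,zh))
"
```

```text
t 37.1 pos [ 423.3 -449.2  175. ] jaw -62.7 F [ 1.2 -0.1 -0.4] gap 92.8 q7 -0.59
small (3458, (493.9, -425.0), (62.1, 28.0), 27.5, 93.7)
med (2026, (493.5, -424.6), (80.1, 42.0), 26.9, 69.6)
large (2209, (492.4, -423.5), (99.9, 58.0), 27.0, 39.7)
slide (355, (455.9, 336.0), (77.9, 31.6), 77.5, 27.6)
green (179, (646.8, 111.2), (62.8, 29.7), 78.4, 23.8)
pur1 (200, (528.1, 103.0), (64.2, 28.5), -6.4, 23.4)
jar (269, (429.3, 80.9), (48.7, 48.1), -9.4, 69.8)
beaker (96, (453.9, 218.3), (53.2, 53.1), 71.8, 65.7)
timer (246, (761.6, 53.0), (60.3, 59.2), 1.5, 18.1)
```

View pics/w23.png

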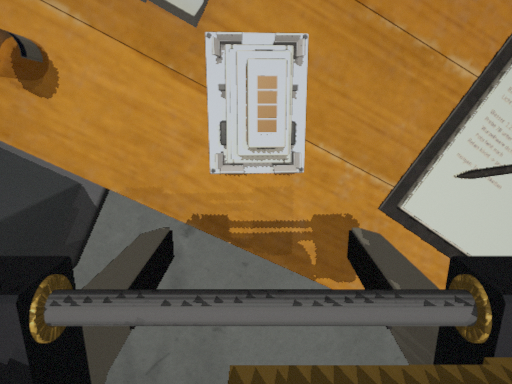

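View pics/s23.png

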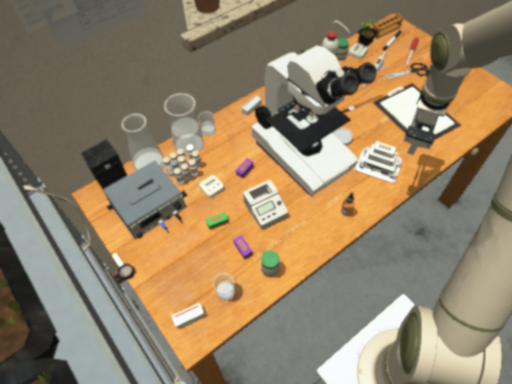

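The wrist view (px 257,100) shows the three cassettes nested concentrically on the carrier. Centres agree within 2 mm and yaws within 0.6°. The six bystanders I re-measured have not moved.

```bash
python3 -c "
from h import *
print(r.close_job())"
```

```text
the job is handed in; nothing more can be done
None
```

The three cassettes are stacked on the carrier, largest at the bottom and smallest on top, and the job was handed in at about 37 s of the 72 s allowed. `close_job` reports no verdict.

**Largest cassette:** I pinched both tabs flush and drew it straight up. The first attempt to lay it down only slid it about 2 cm upright across the table. I then relaxed the grip to the tab springs and tipped it over its foot until it lay flat. I took it again by its sides and lowered it level between the corner angles.

**Middle and smallest cassettes:** each was gripped by its sides, set down gently and released.

**Last checks, from the wrist camera:**

| Cassette | Centre x, y (mm) | Yaw | Top height (mm) |
|---|---|---|---|
| Large | 492.4, -423.5 | 27.0° | 39.7 |
| Medium | 493.5, -424.6 | 26.9° | 69.6 |
| Small | 493.9, -425.0 | 27.5° | 93.7 |

- **Stack:** the centres lie within about 2 mm of each other, the yaws within 0.6°, and the tops are at 40, 70 and 94 mm as they should be. Nothing overhangs.
- **Bystanders:** the slide pack, seed jar, beaker, timer, and the green and one purple look-alike are unchanged within the measuring error. The dropper, petri dish, loupe and second purple look-alike I only saw in the pictures and did not measure again.
- **Forces:** the highest wrist force I read was 41 N, when pressing the largest cassette's foot on the table, against the 120 N limit. I read forces only at the end of each move.

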